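# Draw down the dust sash of the fittings cabinet with the hook pole

### The job

Take the hook pole off its rest, hook it into the red ring on the raised clear sash of the fittings cabinet, and draw the sash down gently until its catch snaps and it stays fully closed. Work the sash with the pole only, without yanking or straining the ring, then unhook the pole and lay it back on its rest the way it lay. Leave the valve, the coupling and the blue case where they are.

Things in the scene. Friction and masses are not known exactly. Their poses are not given: they have to be found in the camera images.
- pole: Hook pole, 246 mm long, about 0.16 kg. Origin in the handle, on the pole's axis; x along the pole to the hook, z upward side as it lies on its rest (sloping, hook end high). Green wooden handle with flat sides, x -60 to 70 mm, 20 wide (y), 26 high (z); brass ferrule 17 across to x 84; aluminium rod 9 across to x 167; then a brass J hook of 7 mm wire in the xz plane, bent to the -z side. Centre of mass near x 40.
- pole_hook (a point): Point on the hook where the nib leaves the bend, at (172, 0, -23.5) mm in the pole's frame, axes as the pole's. The bend's outer end is at x 185.5, its inner face at x 178.5 (z -12). Gap between rod and nib 16 mm. With the hook drawn home in the ring this point is within about 6 mm of sash_ring.
- pole_tip (a point): Rounded free end of the hook's nib, at (151.5, 0, -24) mm in the pole's frame, axes as the pole's. The nib is straight, 7 mm thick, parallel to the pole with its axis 24 mm to the -z side, and points back to the handle.
- rest_seat (a point): Where the pole's origin lies on its fixed dark wooden rest, 85 mm above the bench; axes level, x points as the hook does, z up. The rest holds the pole sloping up at 35 degrees. Rear fork 42 mm back down the slope, 16 thick, slot 29 wide with flared mouth open square to the slope, floor under the handle, cheeks 21 mm above the pole's axis; a stop stands just behind the handle's end.
- rest_front (a point): Middle of the rod in the front fork of the rest, 115 mm up the slope from rest_seat, axes level. Fork 16 thick, slot 21 wide with flared mouth, floor 4.5 mm below the rod's axis, cheeks 29 mm above it. Between the forks only the base board (10 mm thick, 80 wide) lies under the pole. The pole lifts out straight up and goes back straight down.
- cabinet: Grey parts cabinet, fixed, 360 wide (y), 164 deep, 489 mm high. Origin at bench level, mid front, in the sash's mid plane; x points into it, away from its user, z up. Drawers below the sash at x 10 mm; wooden sill (top 170 high) and the two aluminium channels (y 154 to 180 either side, 170 to 475 high, head bar above) come forward to x -15.
- sash (a joint): How far the sash is drawn down, m: 0 up, 0.136 closed on a rubber stop that gives 1 mm at 20 N. Clear pane, aluminium frame 296 wide, 150 high, 14 thick, 0.9 kg on spring balances; starts 0 to 0.04. Running friction: it takes 3 to 5 N of vertical pull, more lower down, stays where left high up, creeps up again if left low and not caught.
- catch_roller (a point): Sprung roller catch, fixed on the cabinet's +y channel in a dark housing (x -45 to -15, y 147 to 182, z 207 to 235 mm of the cabinet). A pin on the sash meets it at sash 0.123; it resists with about 10 N more (14 N of vertical pull in all), gives way near 0.125 and, past 0.130, pushes the sash home and holds it. Over 22 N on the ring would bend it. Axes as the cabinet's.
- sash_ring (a point): Centre of the hole of the red ring fixed rigidly to the sash's lower rail, moving with it: 50 mm in front (-x) of the sash's mid plane, 330 mm above the bench with the sash up, 194 closed. Axes as the cabinet's. 6 mm bar, hole 16 across. The hole's axis is along (cos 45, 0, sin 45 degrees). From here to the sash frame behind, level: 43 mm clear.
- sash_bar (a point): Middle of the ring's topmost, nearest bar, 11 mm from the hole's centre along (-sin 45, 0, cos 45 degrees); axes as the cabinet's. This bar goes between nib and rod: hold the pole rising 45 degrees towards the cabinet, its -z side away from you; the nib enters the hole from the far upper side as the pole is drawn back along itself, until the bend bears on this bar.
- valve: Bystander: brass ball valve, 38 x 92 x 55 mm, ports with yellow caps along y, black lever on top reaching to +y 70 mm; origin at the middle of its underside.
- coupling: Bystander: upright steel coupling, 40 mm across, 55 mm high; origin at the middle of its underside.
- case: Bystander: blue plastic case, 110 x 170 x 55 mm; origin at the middle of its underside.
There are look-alikes about, which are no part of the job. Of the things shaped like the pole, the green one is meant.

How it is judged:
On the way, in this order (a step that is already met when the one before it is completed fails the run):
1. the hook is in the ring, the sash still up (distance between pole_hook and sash_ring below 0.011 m and value of joint sash below 0.08 m and contact force between pole and sash above 0.5 N), for 0.1 s.
2. the sash is drawn down past its catch with the hook still in the ring (value of joint sash above 0.132 m and distance between pole_hook and sash_ring below 0.02 m), for 0.1 s.
At the end, for the whole second after the job is handed in: The sash is latched, within 4 mm of fully closed, and at rest; the pole lies still and released on its rest, in both forks, its handle within 20 mm of the seat and no more than 8 mm above it, sloping hook end up as it lay (within about 0.15 rad), hook pointing the way it did (value of joint sash above 0.132 m and velocity of joint sash below 0.01 m/s and distance between pole and rest_seat below 0.02 m and z of pole in the frame of rest_seat below 0.008 m and x of pole_hook in the frame of rest_seat above 0.12 m and angle between pole's own z axis and vertical between 0.46 and 0.76 rad and z of pole_hook in the frame of rest_seat above 0.055 m and linear speed of pole below 0.02 m/s); the robot touches nothing.
It fails at once if the ring is pulled or pushed with more than 22 N by the pole (contact force between pole and sash above 22 N).
It fails at once if the sash or cabinet is touched by the robot itself (contact force between any of the fingers, the arm and cabinet above 1 N).
It fails at once if the sash is yanked or slams (faster than 0.5 m/s) (velocity of joint sash above 0.5 m/s or velocity of joint sash below -0.5 m/s).
It fails at once if a bystander is moved by more than 15 mm or tipped (distance of any of valve, coupling, case from where it was at the start of the episode above 0.015 m or angle between any of valve, coupling, case's own z axis and vertical above 0.25 rad).
It also fails if it takes over 72 s, if anything falls off the work surface, if the arm or the gripper's body presses on something with over 40 N, if the wrist force passes 120 N, or if a joint passes its speed limit or range.

### The arm

A 6-joint arm with a two-finger parallel gripper is mounted at the origin on the work surface. World frame = base frame: x ahead of the robot, y to its left, z up, the work surface at z = 0. Lengths are in m, angles in rad, forces in N, time in s.
With the tool pointing down it reaches from about 0.3 to 0.85 m from the base axis. Payload 4.2 kg.
Tool frame: the origin (TCP) lies at the very end of the fingers, on their centre line; the grasp point (between the pads) lies 19 mm behind it (bot.grip_depth is the distance from the TCP to the grasp point, in m); z points along the fingers, y is the direction in which the jaws open and shut (so a half turn about z gives the same grasp; the last joint's range is limited). The gripper opens to 91 mm and grips with 3 to 60 N. Pads are 32 mm wide; open, the fingers measure 118 mm over their backs; the gripper's body (76 mm by 178 mm) begins 60 mm behind the grasp point.
Start: joints at [1.158, 0.32, 1.565, -0, 1.257, -0.02], TCP at [0.22, 0.531, 0.214] pointing down, gripper open.
Joint ranges: [-3.11, 3.11], [-0.84, 2.01], [0.21, 2.61], [-1.34, 4.49], [0.05, 2.63], [-2.56, 2.56]. Speed limits (rad/s): [2.57, 2.57, 3.14, 3.14, 3.14, 3.14].

### API

Orientations are given as a unit quaternion [x, y, z, w].
In Python, from cell import bot gives the robot as it stands.
- The arm moves only by the shell command python3 -m creep 'ROWS' [FORCE]. ROWS is JSON, a list of rows, each a list of 7 numbers: the shift along the tool's x, y, z as a fraction of full scale, then the turn, a rotation vector about the tool's x, y, z as a fraction of full scale, then the opening, from 0 (shut) to 1 (fully open). In form: [[x, y, z, wx, wy, wz, jaw], ...]. A call has 1 to 10 rows; each row shifts and turns the commanded pose from where the row before left it, along the tool's axes as they then stand; what a row does not reach is not made up. Full scale, the value 1, is 0.02 m for a shift and 8 degrees for a turn. A row lasts 1/8 s, in which the tool goes at most 62.5 mm and 10.7 degrees, less where a joint would pass 70% of its speed; a pose out of reach is approached as far as the arm can. A call with a number of a shift or a turn outside -1 to 1 is refused whole. A call with a gripper value outside its range is refused whole. The fingers move at their own pace and stop on an object; FORCE is the grip in N (left out, the last holds). Time passes only in rows, so rows that do not move let the fingers close. It gives the time, the measured TCP pose, the force and the opening at its end, in the units of the state.
- bot.state(): the state, without advancing time (a new reading comes with each control period).
- bot.capture(name): name is "side" or "top"; returns a dict with "frame" (400x640x3 uint8, red, green, blue), "fx", "fy", "cx", "cy" (pixels), "R" (3x3) and "t" (3): a world point X has camera coordinates R X + t. Camera axes: x right, y down, z forward; pixel columns grow to the right and rows downward; lengths in m; the calibration is good to about 2 mm. A picture is of the moment at which its call begins. There is no depth.
- bot.job_done(): hands the job in, once; it reports no verdict.
The state is a dict: "time": time; "q": joint angles; "qvel": joint speeds; "tau": joint torques, N m; "eef_pos": TCP position; "tcp_rot": TCP orientation; "wrist_force": force on the tool from outside, world axes, zero at the start; "torque": the same for the moment, N m; "grip_width": finger opening in m.
Only numpy, scipy, OpenCV 4.12 (cv2) and the standard library are available. Lean on these libraries where they do the work, as an engineer would, in place of code of your own. Each camera call takes 0.05 s, during which the arm holds its last target. There are 200 camera calls.

## Working session

There is one attempt and no reset: what is moved stays moved. The work goes in short steps, Python scripts to look and compute and a shell command to move; the robot and the scene stay as the last step left them, time stands still between calls to the robot, and variables do not carry over. Pictures are saved under pics/ and viewed, about 8 in all and at most 12, crops included, and the job is handed in when it is done.

```bash
mkdir -p pics; ls; python3 - <<'E'
from cell import bot
import cv2,numpy as np,pickle
for n in("side","top"):
    c=bot.capture(n); pickle.dump(c,open(f"{n}0.pkl","wb")); cv2.imwrite(f"pics/{n}0.png",c["frame"][:,:,::-1])
    print(n,c["fx"],c["cx"],c["cy"],np.round(c["R"],3).tolist(),np.round(c["t"],3), -np.array(c["R"]).T@np.array(c["t"]))
s=bot.state();print(s)
E
```

```text
pics
side 381.16034318743687 322.0988058393668 205.32425612987214 [[0.826, -0.563, -0.022], [-0.354, -0.488, -0.798], [0.439, 0.667, -0.602]] [-0.443  0.364  0.885] [ 0.10603272 -0.66223723  0.8142604 ]
top 445.99085412472766 321.6227514544858 190.4248736077988 [[0.029, -0.999, -0.015], [-0.998, -0.028, -0.06], [0.059, 0.017, -0.998]] [-0.002  0.543  1.459] [ 0.45526082 -0.01155911  1.48902502]
{'time': 0.1, 'q': array([ 1.15798869e+00,  3.20207070e-01,  1.56552828e+00, -3.98971774e-05,
        1.25736186e+00, -1.99885936e-02]), 'qvel': array([-1.70698943e-03, -2.49799001e-03, -3.50415532e-03,  3.62330765e-04,
       -9.33655010e-04, -1.95839042e-05]), 'tau': array([ 1.53326771e-03, -4.13336742e+01, -2.32508290e+01,  7.31306942e-02,
        4.22820286e-02, -5.68425639e-05]), 'eef_pos': array([0.21993943, 0.53080893, 0.2132275 ]), 'tcp_rot': array([ 1.95143047e-01,  9.80774503e-01, -7.38806406e-04, -1.42994417e-04]), 'wrist_force': array([-0.6376743 , -0.11596493, -0.44474575]), 'torque': array([ 0.08045615, -0.02804229,  0.04056213]), 'grip_width': 0.09117905497881368}
```

View pics/side0.png

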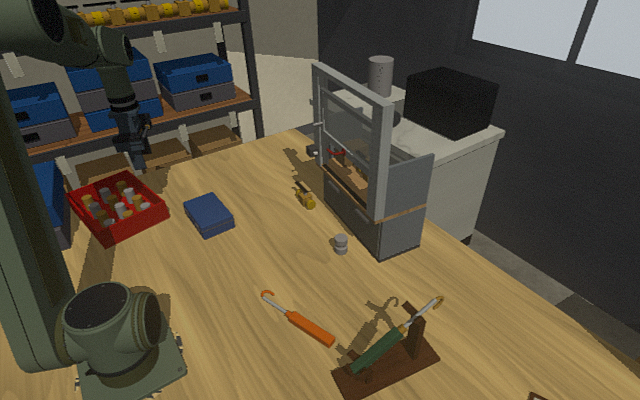

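View pics/top0.png

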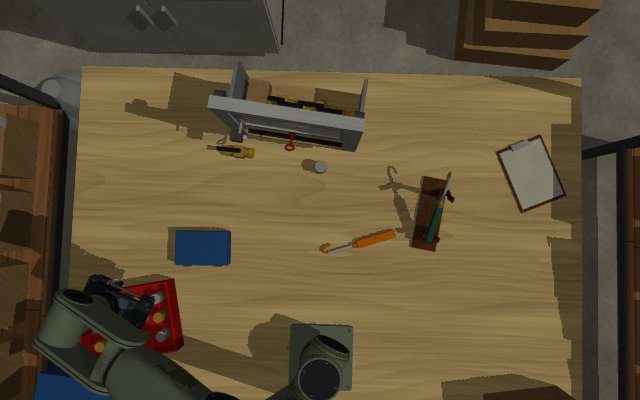

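Side view: green pole on the dark rest, handle at (378,350), hook at (440,299). The orange look-alike lies flat on the bench at (300,320), and the red ring is near (335,152). Top view: green handle at (435,225), ring at (291,142), coupling at (320,167), valve at (235,152), case at (203,248). The green pole on the rest is the one meant; I'll confirm that with one composite of enlarged crops.

```bash
cat > h.py <<'E'
import numpy as np,cv2,pickle
from scipy.optimize import least_squares
def px(c,X):
    X=np.atleast_2d(X); p=X@np.array(c["R"]).T+np.array(c["t"]); return np.c_[c["fx"]*p[:,0]/p[:,2]+c["cx"],c["fy"]*p[:,1]/p[:,2]+c["cy"]]
def ray(c,u,v):
    R=np.array(c["R"]);d=R.T@np.array([(u-c["cx"])/c["fx"],(v-c["cy"])/c["fy"],1]);return -R.T@np.array(c["t"]),d/np.linalg.norm(d)
def onz(c,u,v,z):
    o,d=ray(c,u,v);return o+d*(z-o[2])/d[2]
def tri(r):  # list of (cam,(u,v))
    A=0;b=0;rs=[ray(c,*p) for c,p in r]
    for o,d in rs: P=np.eye(3)-np.outer(d,d);A=A+P;b=b+P@o
    X=np.linalg.solve(A,b);return X,[round(1e3*np.linalg.norm((np.eye(3)-np.outer(d,d))@(X-o)),1) for o,d in rs]
E
python3 - <<'E'
from h import *
S=pickle.load(open("side0.pkl","rb"));T=pickle.load(open("top0.pkl","rb"))
def crop(c,x,y,w,h,k):return cv2.resize(c["frame"][y:y+h,x:x+w,::-1],None,fx=k,fy=k,interpolation=cv2.INTER_CUBIC)
im=np.zeros((600,800,3),np.uint8)
for (c,x,y,w,h,k,X,Y) in [(S,325,285,133,115,3,0,0),(T,400,160,66,100,3,400,0),(S,300,50,140,80*0+85,2.8,0,345),(T,200,55,170,120,2.3,400,300),(S,315,135,50,40,4,600,0)]:
    q=crop(c,x,y,w,h,k);q=q[:600-Y,:800-X];im[Y:Y+q.shape[0],X:X+q.shape[1]]=q
cv2.imwrite("pics/crop1.png",im)
for n,c in(("S",S),("T",T)):
    hsv=cv2.cvtColor(c["frame"],cv2.COLOR_RGB2HSV)
    for nm,lo,hi in(("green",(60,90,20),(95,255,255)),("red",(0,190,70),(4,255,255)),("red2",(174,150,70),(180,255,255)),("blue",(105,120,40),(125,255,255))):
        m=cv2.inRange(hsv,lo,hi);k,l,st,ce=cv2.connectedComponentsWithStats(m)
        for i in range(1,k):
            if st[i,4]>12:print(n,nm,st[i].tolist(),ce[i].round(1), [np.round(v,1) for v in cv2.minAreaRect(np.argwhere(l==i)[:,::-1].astype(np.float32))] if nm!="blue" else "")
E
```

```text
S red [334, 151, 10, 4, 15] [338.9 152.7] [array([338.6, 152.9]), array([1.9, 9. ]), np.float64(76.0)]
S red [127, 171, 12, 10, 15] [132.6 175.5] [array([132.6, 175.4]), array([14.2,  1. ]), np.float64(40.6)]
S red [65, 183, 104, 61, 1703] [119.7 211.4] [array([118.1, 204.8]), array([66. , 85.9]), np.float64(64.0)]
S blue [126, 47, 26, 35, 467] [138.7  67.5] 
S blue [153, 53, 80, 41, 1829] [194.2  72.1] 
S blue [65, 67, 38, 26, 594] [83.8 78.8] 
S blue [7, 82, 61, 46, 1519] [ 37.5 103.8] 
S blue [138, 98, 25, 20, 342] [150.7 107.3] 
S blue [84, 108, 33, 24, 446] [100.  119.9] 
S blue [32, 160, 31, 67, 1077] [ 50.1 189.4] 
S blue [184, 192, 48, 36, 567] [204.  208.4] 
T green [425, 205, 18, 37, 249] [433.2 224. ] [array([433.2, 223.4]), array([ 7.3, 36.6]), np.float64(19.4)]
T red [286, 134, 8, 17, 40] [290.2 143.1] [array([289.5, 142. ]), array([16.,  7.]), np.float64(90.0)]
T red [126, 279, 56, 74, 1533] [161.6 312.7] [array([156.1, 318.1]), array([71. , 48.1]), np.float64(79.5)]
T red [119, 290, 8, 4, 14] [122.5 291.6] [array([122.7, 291.6]), array([7.2, 1.7]), np.float64(21.8)]
T red [79, 332, 25, 21, 223] [ 89.9 340.3] [array([ 90.2, 339.3]), array([19.3, 17.6]), np.float64(35.5)]
T blue [175, 231, 56, 34, 1828] [202.1 247.4] 
T blue [34, 373, 78, 27, 1290] [ 62.4 388.8]
```

View pics/crop1.png

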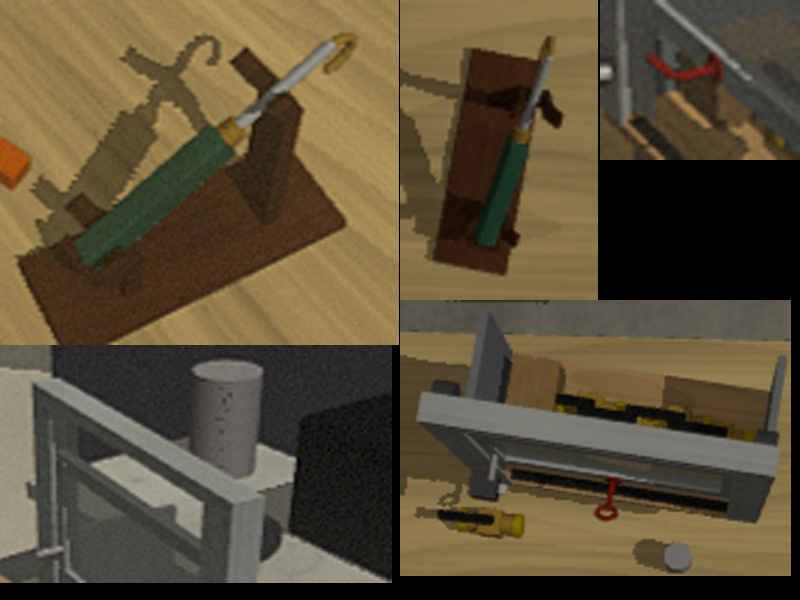

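The crop confirms it: the green-handled pole lies on the dark rest with its hook up, and the orange one lies flat on the bench. The ring hangs on the sash's lower rail, at top (289.6,147) and side about (331,152).

```bash
python3 - <<'E'
from h import *
np.set_printoptions(precision=4,suppress=True)
S=pickle.load(open("side0.pkl","rb"));T=pickle.load(open("top0.pkl","rb"))
# cabinet head-bar front corners
a=onz(T,207.8,108,.489);b=onz(T,364.3,128.9,.489);print("head",a,b,np.linalg.norm(a-b))
y=(a-b)/np.linalg.norm(a-b);xc=np.array([y[1],-y[0],0]);print("xc",xc,"yaw",np.arctan2(xc[1],xc[0]))
c=(a+b)/2+15e-3*xc;c[2]=0;print("cab origin",c)
for n,P in(("headL",[-.015,.18,.489]),("headR",[-.015,-.18,.489]),("footR",[.01,-.18,0]),("ring0",[-.05,0,.33]),("ring40",[-.05,0,.29]),("railmid",[-.007,0,.33])):
    W=c+P[0]*xc+P[1]*y+np.array([0,0,P[2]]);print(n,W,"side",px(S,W)[0],"top",px(T,W)[0])
# ring, crossing views
for uv in((331,151),(333,153),(335,154)):
    X,e=tri([(T,(289.6,147.2)),(S,uv)]);d=X-c;print("ring",X,e,"cab",d@xc,d@y,X[2])
def seg(c,lo,hi,roi):
    m=cv2.inRange(cv2.cvtColor(c["frame"],cv2.COLOR_RGB2HSV),lo,hi);o=np.zeros_like(m);x,y,w,h=roi;o[y:y+h,x:x+w]=m[y:y+h,x:x+w]
    k,l,st,ce=cv2.connectedComponentsWithStats(o);i=1+np.argmax(st[1:,4]);p=np.argwhere(l==i)[:,::-1].astype(np.float32);return cv2.boxPoints(cv2.minAreaRect(p)),ce[i],st[i,4]
for n,c2,r in(("S",S,(325,285,133,115)),("T",T,(400,160,66,100))):
    print(n,*seg(c2,(50,60,15),(100,255,255),r))
print(S["frame"][345:355:3,370:385:4].tolist())
# pole from top: handle upper-face ends and hook end
lo=onz(T,427.1,240.7,.0612);up=onz(T,439.3,206.1,.1358);hk=onz(T,449.3,173.3,.1816);print("pole",lo,up,hk)
print("plan lengths",np.linalg.norm((up-lo)[:2]),"exp",.13*np.cos(np.deg2rad(35)))
for v in(up-lo,hk-lo,hk-up):print("yaw",np.degrees(np.arctan2(v[1],v[0])))
for n,u,v,z in(("valve",235,151,.03),("coup",320,166,.055),("case",202,247.4,.055),("or",374,238,.02)):print(n,onz(T,u,v,z))
E
```

```text
head [0.6956 0.2704 0.489 ] [ 0.6568 -0.0871  0.489 ] 0.3595494116195316
xc [ 0.9942 -0.108   0.    ] yaw -0.10817583730246726
cab origin [0.6911 0.09   0.    ]
headL [0.6957 0.2706 0.489 ] side [310.9083  62.345 ] top [207.7027 107.987 ]
headR [ 0.6568 -0.0873  0.489 ] side [386.1395 105.2267] top [364.3989 128.9132]
footR [ 0.6816 -0.09    0.    ] side [379.9258 261.989 ] top [353.6509 150.3562]
ring0 [0.6414 0.0954 0.33  ] side [331.6128 141.6427] top [289.6294 144.8788]
ring40 [0.6414 0.0954 0.29  ] side [331.7094 154.6186] top [290.9092 147.2642]
railmid [0.6842 0.0908 0.33  ] side [345.2676 137.9173] top [291.9364 128.7941]
ring [0.6402 0.0978 0.3006] [np.float64(0.4), np.float64(0.4)] cab -0.05143754609600122 0.0022001178538858246 0.3006399029127928
ring [0.6435 0.0971 0.2933] [np.float64(2.9), np.float64(2.9)] cab -0.04814553263602037 0.0019051882298812828 0.2933088564695509
ring [0.6463 0.096  0.2894] [np.float64(5.6), np.float64(5.6)] cab -0.045228352100356826 0.0011407785128416661 0.28942141999812815
S [[348.292  366.6195]
 [394.4513 326.2301]
 [402.7522 335.7168]
 [356.5929 376.1062]] [376.327  349.5648] 471
T [[423.1991 239.6425]
 [435.62   204.8643]
 [443.0951 207.5339]
 [430.6742 242.3122]] [433.2153 223.9197] 274
[[[141, 117, 70], [48, 62, 45], [53, 65, 43], [52, 67, 43]], [[41, 60, 44], [46, 59, 40], [53, 67, 44], [49, 67, 43]], [[51, 62, 44], [56, 71, 50], [52, 70, 48], [45, 59, 41]], [[50, 63, 42], [46, 69, 47], [51, 60, 40], [54, 57, 39]]]
pole [ 0.3898 -0.3268  0.0612] [ 0.4984 -0.3455  0.1358] [ 0.5938 -0.3621  0.1816]
plan lengths 0.11014466142700453 exp 0.10648976575756894
yaw -9.763558047578504
yaw -9.806580728023674
yaw -9.855471280886329
valve [0.6644 0.3031 0.03  ]
coup [0.6194 0.0202 0.055 ]
case [0.3465 0.3912 0.055 ]
or [ 0.3915 -0.1627  0.02  ]
```

```bash
python3 - <<'E'
from h import *
np.set_printoptions(precision=4,suppress=True)
S=pickle.load(open("side0.pkl","rb"));T=pickle.load(open("top0.pkl","rb"))
def tips(c,roi,ax):  # brass mask
    x,y,w,h=roi;f=c["frame"][y:y+h,x:x+w].astype(int);g=cv2.cvtColor(c["frame"],cv2.COLOR_RGB2HSV)[y:y+h,x:x+w]
    m=((g[...,0]>12)&(g[...,0]<26)&(g[...,1]>130)).astype(np.uint8);k,l,st,ce=cv2.connectedComponentsWithStats(m)
    for i in range(1,k):
        if st[i,4]>4:print(" brass",(st[i]+[x,y,0,0,0]).tolist(),ce[i]+[x,y])
print("S");tips(S,(395,290,55,50),0);print("T");tips(T,(425,165,35,50),0)
X,e=tri([(T,(449.3,173.3)),(S,(443.3,297.7))]);print("hook end",X,e)
X,e=tri([(T,(440,204)),(S,(402,331))]);print("junction",X,e)
th=np.deg2rad(35);ya=np.deg2rad(-9.8);h=np.array([np.cos(ya),np.sin(ya),0]);ux=h*np.cos(th)+[0,0,np.sin(th)];uy=np.array([-h[1],h[0],0]);uz=np.cross(ux,uy)
for ox in(.437,.442,.447):
    O=np.array([ox,-.336,.085]);print(ox)
    for n,p in(("rear top",(-60,0,13)),("rear bot",(-60,0,-13)),("rearR",(-60,-10,0)),("front top",(70,0,13)),("ferr end",(84,0,0)),("bend",(185.5,0,-12)),("tip",(151.5,0,-24))):
        W=O+np.array(p)@np.array([ux,uy,uz])/1e3;print("  ",n,W,"T",px(T,W)[0],"S",px(S,W)[0])
x,y=415,165;im=cv2.resize(np.vstack([T["frame"][y:y+85,x:x+45,::-1],]),None,fx=7,fy=7,interpolation=cv2.INTER_NEAREST)
im2=cv2.resize(S["frame"][285:385,340:450,::-1],None,fx=4.4,fy=4.4,interpolation=cv2.INTER_NEAREST)
o=np.zeros((600,800,3),np.uint8);o[:595,:315]=im;o[:440,316:800]=im2;cv2.imwrite("pics/crop2.png",o)
E
```

```text
S
 brass [430, 296, 15, 14, 85] [438.1176 301.8824]
 brass [402, 301, 17, 17, 114] [409.1754 308.1316]
 brass [397, 316, 30, 24, 353] [413.6856 329.034 ]
T
 brass [438, 172, 14, 12, 49] [446.5918 177.1633]
 brass [433, 178, 4, 2, 5] [434.2 178.2]
 brass [436, 183, 3, 4, 5] [437.  184.2]
 brass [425, 185, 3, 4, 6] [425.8333 186.    ]
 brass [429, 189, 3, 5, 9] [430.2222 190.6667]
 brass [439, 190, 3, 5, 7] [439.8571 192.    ]
 brass [446, 192, 9, 11, 32] [449.75   197.1875]
 brass [435, 200, 10, 8, 37] [439.973  204.3514]
 brass [429, 202, 6, 7, 9] [431.2222 205.    ]
hook end [ 0.5963 -0.3659  0.1731] [np.float64(2.1), np.float64(2.1)]
junction [ 0.5046 -0.3516  0.1165] [np.float64(1.1), np.float64(1.1)]
0.437
   rear top [ 0.3812 -0.3264  0.0612] T [426.9124 243.4127] S [348.0587 367.6153]
   rear bot [ 0.3959 -0.3289  0.0399] T [426.3149 238.4665] S [354.0539 370.209 ]
   rearR [ 0.3869 -0.3375  0.0506] T [429.6955 241.548 ] S [353.3308 373.0012]
   front top [ 0.4862 -0.3445  0.1358] T [438.9048 210.1284] S [394.5347 327.3589]
   ferr end [ 0.5048 -0.3477  0.1332] T [439.8423 204.
[... 620 characters left out ...]
   0.1816] T [449.635  171.7237] S [442.5959 293.7514]
   tip [ 0.5779 -0.3595  0.1522] T [445.6972 179.5538] S [432.2585 306.2263]
0.447
   rear top [ 0.3912 -0.3264  0.0612] T [426.9601 240.2477] S [351.8388 365.0474]
   rear bot [ 0.4059 -0.3289  0.0399] T [426.3622 235.3521] S [357.7208 367.6823]
   rearR [ 0.3969 -0.3375  0.0506] T [429.7417 238.4076] S [357.0751 370.4086]
   front top [ 0.4962 -0.3445  0.1358] T [438.9497 206.817 ] S [398.109  324.9789]
   ferr end [ 0.5148 -0.3477  0.1332] T [439.8866 200.7121] S [405.6213 322.4386]
   bend [ 0.6035 -0.363   0.1816] T [449.6557 170.0266] S [444.2348 292.6645]
   tip [ 0.5829 -0.3595  0.1522] T [445.7184 177.8907] S [433.9033 305.1203]
```

View pics/crop2.png

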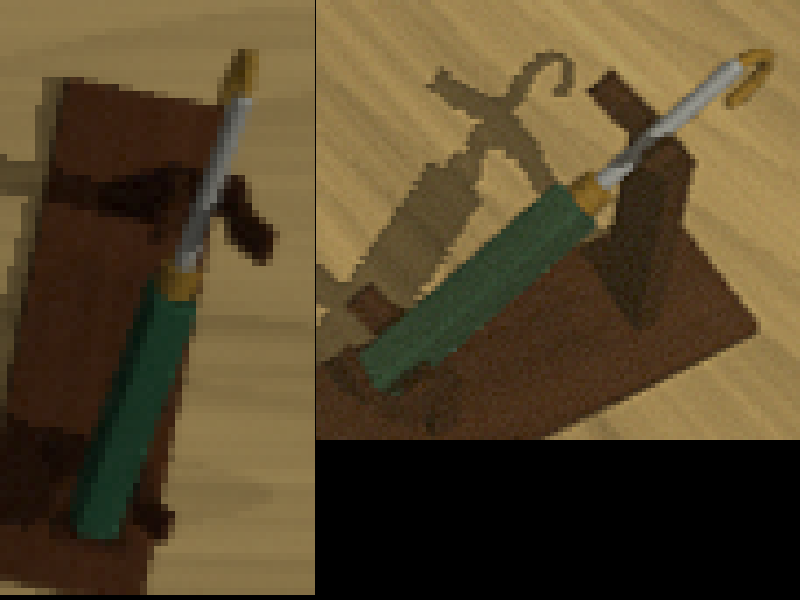

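The crop shows the green pole clearly. Top: bright upper face of the handle from rear (429.1,241.5) to front (440.3,206), hook end (449.3,172). Side: hook spans (430–445, 296–310), rear upper corner (350.5,364.5). The upper face sits a little to −y of my mask centre, so I'll fit the pose to these picked points.

```bash
cat >> h.py <<'E'
def pframe(x,y,z,ya,th):
    h=np.array([np.cos(ya),np.sin(ya),0]);ux=h*np.cos(th)+[0,0,np.sin(th)];uy=np.array([-h[1],h[0],0]);return np.array([x,y,z]),np.array([ux,uy,np.cross(ux,uy)])
E
python3 - <<'E'
from h import *
np.set_printoptions(precision=4,suppress=True)
S=pickle.load(open("side0.pkl","rb"));T=pickle.load(open("top0.pkl","rb"))
obs=[(T,(-60,0,13),(429.1,241.6)),(T,(70,0,13),(440.3,206.)),(T,(84,0,8),(441,202.5)),(T,(184,0,-6),(449.4,172.8)),
(S,(-60,10,13),(350.5,364.5)),(S,(-60,-10,13),(354.5,372.5)),(S,(70,10,13),(395.7,327.7)),(S,(70,-10,13),(403.3,335.)),(S,(167,0,0),(436.5,300)),(S,(185,0,-12),(443.5,298.)),(S,(151.5,0,-24),(432,308))]
for free in(0,1):
    def f(p):
        O,A=pframe(p[0],p[1],p[4] if free else .085,p[2],p[3] if free else np.deg2rad(35))
        return np.concatenate([px(c,O+np.array(q)@A/1e3)[0]-uv for c,q,uv in obs])
    r=least_squares(f,[.442,-.34,-.15,.61,.085],loss="soft_l1");print(r.x,np.degrees(r.x[2]));print(f(r.x).reshape(-1,2))
a,b=onz(T,424.3,176.4,.01),onz(T,415.9,224,.01);print("board yaw",np.degrees(np.arctan2(*(a-b)[1::-1])))
c,d=onz(S,456.5-.5+1,359,.01),onz(S,425,384,.01);print("board S edge",np.degrees(np.arctan2(*(c-d)[1::-1])))
E
```

```text
[ 0.4425 -0.3427 -0.1628  0.61    0.085 ] -9.326054657634854
[[ 0.0897  0.1792]
 [ 0.7081  2.3599]
 [ 1.1734  1.161 ]
 [ 2.179   0.1676]
 [-0.5925  0.3149]
 [ 0.0034  0.4715]
 [ 0.184  -3.2565]
 [-1.8979 -3.0489]
 [-0.3103 -0.7888]
 [ 1.131  -2.581 ]
 [ 2.4548 -0.1739]]
[ 0.4441 -0.3415 -0.1478  0.5779  0.0789] -8.468819820143837
[[-0.3454 -0.1356]
 [-0.4717  1.285 ]
 [-0.119   0.0641]
 [ 0.1363 -1.2315]
 [-0.5436  1.0937]
 [ 0.1611  1.1719]
 [ 0.415  -2.2996]
 [-1.5924 -2.1992]
 [-0.4591  0.5802]
 [ 0.7161 -1.0632]
 [ 1.9723  1.2183]]
board yaw -9.031587275420783
board S edge -0.2909607985074554
```

```bash
cat >> h.py <<'E'
from scipy.spatial.transform import Rotation as Ro
POLE=(.443,-.342,.085,np.deg2rad(-8.8),np.deg2rad(35))
CAB=np.array([.6911,.0900,0]);CY=-.1082
def tool(O,A,p=(.045,0,0)):  # tool pose gripping pole frame O,A (rows axes) at p
    R=np.array([-A[0],A[1],-A[2]]).T; return O+np.array(p)@A+.019*R[:,2],R
def go(st,*ts):
    p,R=np.array(st["eef_pos"]),Ro.from_quat(st["tcp_rot"]).as_matrix()
    for q,Q in ts:
        w=Ro.from_matrix(R.T@Q).as_rotvec();d=Q.T@(q-p)
        print("turn/8deg",np.round(np.degrees(w)/8,3),"then shift/20mm",np.round(d/.02,3),"TCP",np.round(q,4));p,R=q,Q
E
python3 - <<'E'
from h import *
from cell import bot
O,A=pframe(*POLE);t=tool(O,A)
go(bot.state(),(t[0]+.14*A[2],t[1]),t)
E
```

```text
turn/8deg [-0.534 -4.355 -1.656] then shift/20mm [-13.07  -41.42    9.353] TCP [ 0.4108 -0.337   0.2099]
turn/8deg [0. 0. 0.] then shift/20mm [0. 0. 7.] TCP [ 0.4902 -0.3493  0.0952]
```

```bash
python3 -m creep '[[0,0,0,-0.107,-0.871,-0.331,1],[0,0,0,-0.107,-0.871,-0.331,1],[0,0,0,-0.107,-0.871,-0.331,1],[0,0,0,-0.107,-0.871,-0.331,1],[0,0,0,-0.107,-0.871,-0.331,1],[-0.311,-0.986,0.223,0,0,0,1],[-0.311,-0.986,0.223,0,0,0,1],[-0.311,-0.986,0.223,0,0,0,1],[-0.311,-0.986,0.223,0,0,0,1],[-0.311,-0.986,0.223,0,0,0,1]]'
python3 -m creep '[[-0.311,-0.986,0.223,0,0,0,1],[-0.311,-0.986,0.223,0,0,0,1],[-0.311,-0.986,0.223,0,0,0,1],[-0.311,-0.986,0.223,0,0,0,1],[-0.311,-0.986,0.223,0,0,0,1],[-0.311,-0.986,0.223,0,0,0,1],[-0.311,-0.986,0.223,0,0,0,1],[-0.311,-0.986,0.223,0,0,0,1],[-0.311,-0.986,0.223,0,0,0,1],[-0.311,-0.986,0.223,0,0,0,1]]'
python3 - <<'E'
from h import *
from cell import bot
O,A=pframe(*POLE);t=tool(O,A);print(bot.state()["q"])
go(bot.state(),(t[0]+.14*A[2],t[1]),t)
E
```

```text
time: 1.35
eef_pos: [0.2428, 0.427, 0.213]
tcp_rot: [0.073, 0.951, -0.023, 0.3]
wrist_force: [-0.7, -0.1, -0.1]
grip_width: 0.091
time: 2.6
eef_pos: [0.2885, 0.22, 0.2122]
tcp_rot: [0.073, 0.951, -0.022, 0.3]
wrist_force: [0.7, 0.9, 0.1]
grip_width: 0.0912
[ 1.15289433 -0.12611264  2.24946247 -0.7310309   0.97800596  0.14541121]
turn/8deg [ 0.011  0.004 -0.008] then shift/20mm [ -8.377 -26.586   6.007] TCP [ 0.4108 -0.337   0.2099]
turn/8deg [0. 0. 0.] then shift/20mm [0. 0. 7.] TCP [ 0.4902 -0.3493  0.0952]
```

```bash
python3 -m creep '[[-0.9,-0.95,0.55,0,0,0,1],[-0.9,-0.95,0.55,0,0,0,1],[-0.9,-0.95,0.55,0,0,0,1],[-0.9,-0.95,0.55,0,0,0,1],[-0.9,-0.95,0.55,0,0,0,1],[-0.9,-0.95,0.55,0,0,0,1],[-0.9,-0.95,0.55,0,0,0,1]]'
python3 - <<'E'
from h import *
from cell import bot
O,A=pframe(*POLE);t=tool(O,A);print(bot.state()["q"])
go(bot.state(),(t[0]+.14*A[2],t[1]),t)
E
```

```text
time: 3.48
eef_pos: [0.4137, 0.0657, 0.2215]
tcp_rot: [0.074, 0.951, -0.022, 0.301]
wrist_force: [0.3, 0.1, -0.2]
grip_width: 0.0911
[ 0.35495823 -0.1860505   2.26731413 -0.53725797  0.57670945 -0.67833722]
turn/8deg [ 0.007  0.011 -0.011] then shift/20mm [ -2.077 -19.921   2.16 ] TCP [ 0.4108 -0.337   0.2099]
turn/8deg [0. 0. 0.] then shift/20mm [0. 0. 7.] TCP [ 0.4902 -0.3493  0.0952]
```

```bash
for i in 1; do python3 -m creep '[[-0.1,-0.996,0.1,0,0,0,1],[-0.1,-0.996,0.1,0,0,0,1],[-0.1,-0.996,0.1,0,0,0,1],[-0.1,-0.996,0.1,0,0,0,1],[-0.1,-0.996,0.1,0,0,0,1],[-0.1,-0.996,0.1,0,0,0,1],[-0.1,-0.996,0.1,0,0,0,1],[-0.1,-0.996,0.1,0,0,0,1],[-0.1,-0.996,0.1,0,0,0,1],[-0.1,-0.996,0.1,0,0,0,1]]'; done
python3 -m creep '[[-0.1,-0.996,0.12,0,0,0,0.7],[-0.1,-0.996,0.12,0,0,0,0.7],[-0.1,-0.996,0.12,0,0,0,0.7],[-0.1,-0.996,0.12,0,0,0,0.7],[-0.1,-0.996,0.12,0,0,0,0.7],[-0.1,-0.996,0.12,0,0,0,0.7],[-0.1,-0.996,0.12,0,0,0,0.7],[-0.1,-0.996,0.12,0,0,0,0.7],[-0.1,-0.996,0.12,0,0,0,0.7],[-0.1,-0.996,0.12,0,0,0,0.7]]'
python3 - <<'E'
from h import *
from cell import bot
O,A=pframe(*POLE);t=tool(O,A);print(bot.state()["q"])
go(bot.state(),(t[0]+.14*A[2],t[1]),t)
S=bot.capture("side");T=bot.capture("top")
im=np.hstack([cv2.resize(T["frame"][130:280,370:500,::-1],None,fx=3,fy=4*.75),cv2.resize(S["frame"][200:400,300:500,::-1],None,fx=2,fy=2)[:450]][:2] if 0 else [cv2.resize(T["frame"][130:280,370:500,::-1],(390,450)),cv2.resize(S["frame"][220:400,300:464,::-1],(410,450))])
cv2.imwrite("pics/pre.png",im)
E
```

```text
time: 4.72
eef_pos: [0.4097, -0.1349, 0.216]
tcp_rot: [0.074, 0.951, -0.023, 0.3]
wrist_force: [1.0, -0.3, 0.5]
grip_width: 0.0911
time: 5.98
eef_pos: [0.4296, -0.3125, 0.2307]
tcp_rot: [0.092, 0.957, -0.037, 0.273]
wrist_force: [-0.6, -0.7, 0.0]
grip_width: 0.0642
[-0.84494851  0.02720959  2.02819348  0.50754813  0.67834979 -2.55694893]
turn/8deg [-0.302 -0.38  -0.184] then shift/20mm [ 1.199 -1.356  0.427] TCP [ 0.4108 -0.337   0.2099]
turn/8deg [0. 0. 0.] then shift/20mm [0. 0. 7.] TCP [ 0.4902 -0.3493  0.0952]
```

View pics/pre.png

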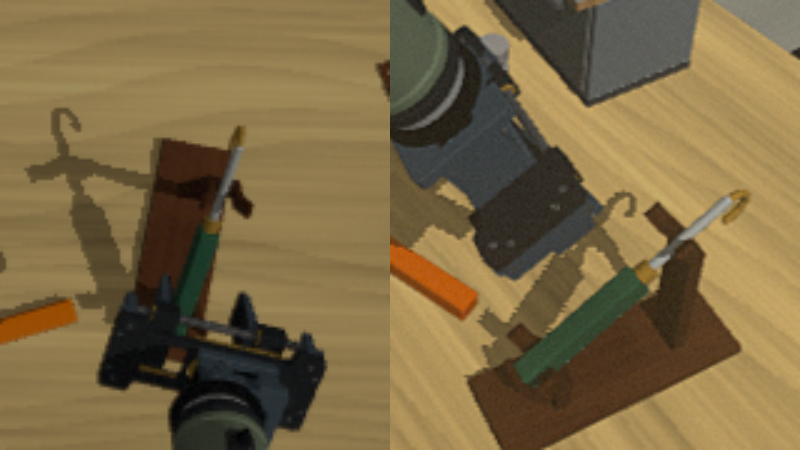

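The top picture shows the gripper behind and above the handle, jaws astride its line. The arm stopped short because joint 6 reached its −2.56 limit. The grasp is the same after a half turn, so I'll turn +180° about the tool's z axis.

```bash
sed -i 's/R=np.array(\[-A\[0\],A\[1\],-A\[2\]\]).T/R=np.array([A[0],-A[1],-A[2]]).T/' h.py
python3 -m creep '[[0,0,0,0,0,1,0.7],[0,0,0,0,0,1,0.7],[0,0,0,0,0,1,0.7],[0,0,0,0,0,1,0.7],[0,0,0,0,0,1,0.7],[0,0,0,0,0,1,0.7],[0,0,0,0,0,1,0.7],[0,0,0,0,0,1,0.7],[0,0,0,0,0,1,0.7],[0,0,0,0,0,1,0.7]]'
python3 -m creep '[[0,0,0,0,0,1,0.7],[0,0,0,0,0,1,0.7],[0,0,0,0,0,1,0.7],[0,0,0,0,0,1,0.7],[0,0,0,0,0,1,0.7],[0,0,0,0,0,1,0.7],[0,0,0,0,0,1,0.7],[0,0,0,0,0,1,0.7],[0,0,0,0,0,1,0.7],[0,0,0,0,0,1,0.7]]'
python3 - <<'E'
from h import *
from cell import bot
O,A=pframe(*POLE);t=tool(O,A);print(bot.state()["q"])
go(bot.state(),(t[0]+.14*A[2],t[1]),t)
E
```

```text
time: 7.32
eef_pos: [0.4291, -0.3108, 0.2303]
tcp_rot: [0.687, 0.672, 0.148, 0.233]
wrist_force: [0.4, 0.2, 0.5]
grip_width: 0.0636
time: 8.57
eef_pos: [0.4291, -0.3108, 0.2303]
tcp_rot: [0.958, 0.073, 0.263, 0.083]
wrist_force: [0.4, -0.3, 0.6]
grip_width: 0.064
[-0.84361977  0.02535143  2.03111541  0.50839995  0.67777533  0.24012427]
turn/8deg [0.225 0.427 2.283] then shift/20mm [-1.159  1.436  0.433] TCP [ 0.4108 -0.337   0.2099]
turn/8deg [0. 0. 0.] then shift/20mm [-0. -0.  7.] TCP [ 0.4902 -0.3493  0.0952]
```

```bash
python3 -m creep '[[0,0,0,0.075,0.142,0.761,0.7],[0,0,0,0.075,0.142,0.761,0.7],[0,0,0,0.075,0.142,0.761,0.7],[-0.58,0.72,0.2,0,0,0,0.7],[-0.58,0.72,0.2,0,0,0,0.7],[0,0,0.5,0,0,0,0.7],[0,0,0,0,0,0,0.7]]'
python3 - <<'E'
from h import *
from cell import bot
O,A=pframe(*POLE);t=tool(O,A);print(bot.state()["q"])
go(bot.state(),t)
S=bot.capture("side");T=bot.capture("top")
im=np.hstack([cv2.resize(T["frame"][160:270,400:480,::-1],(436,600)),cv2.resize(S["frame"][280:400,340:412,::-1],(360,600))])
cv2.imwrite("pics/pre2.png",im)
E
```

```text
time: 9.45
eef_pos: [0.4167, -0.3378, 0.2018]
tcp_rot: [0.951, -0.071, 0.299, 0.023]
wrist_force: [-0.4, -0.1, 1.4]
grip_width: 0.0639
[-0.96778316  0.08519395  2.07583866  0.73417204  0.672605    0.23658409]
turn/8deg [-0.008  0.006  0.03 ] then shift/20mm [-0.008  0.007  6.5  ] TCP [ 0.4902 -0.3493  0.0952]
```

View pics/pre2.png

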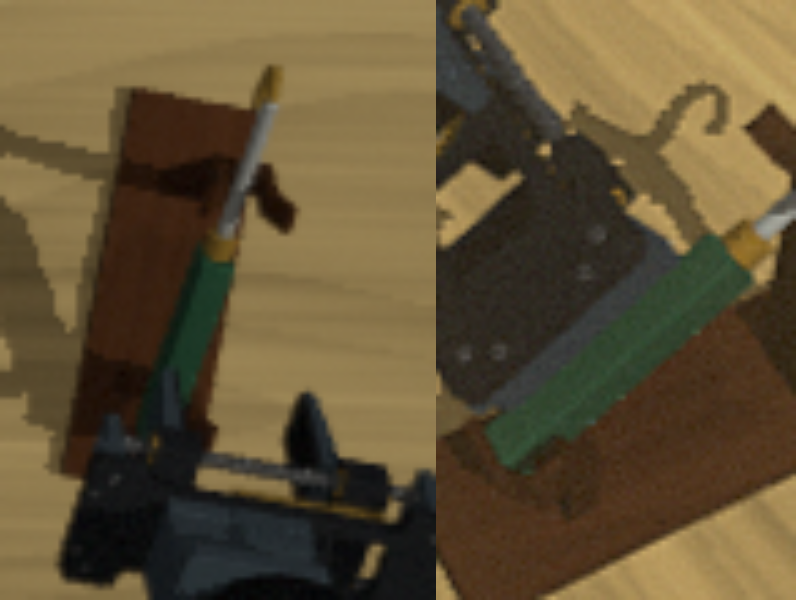

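The handle runs between the open jaws: fingers at crop x 172 and 310, and the handle line passes between them on the way down. Descending, then closing gently.

```bash
python3 -m creep '[[0,0,0.93,0,0,0,0.7],[0,0,0.93,0,0,0,0.7],[0,0,0.93,0,0,0,0.7],[0,0,0.93,0,0,0,0.7],[0,0,0.93,0,0,0,0.7],[0,0,0.93,0,0,0,0.7],[0,0,0.93,0,0,0,0.7],[0,0,0,0,0,0,0.7]]' 5
python3 -m creep '[[0,0,0,0,0,0,0.35],[0,0,0,0,0,0,0.35],[0,0,0,0,0,0,0.1],[0,0,0,0,0,0,0.1],[0,0,0,0,0,0,0.1],[0,0,0,0,0,0,0.1]]' 5
python3 - <<'E'
from h import *
from cell import bot
O,A=pframe(*POLE);t=tool(O,A);go(bot.state(),t);s=bot.state();print(s["wrist_force"]@A.T,s["torque"]@A.T)
S=bot.capture("side");T=bot.capture("top")
for n,c,x,y,w,h in(("T",T,425,160,35,60),("S",S,380,285,70,70)):
    g=cv2.cvtColor(c["frame"],cv2.COLOR_RGB2HSV)[y:y+h,x:x+w];m=((g[...,0]>12)&(g[...,0]<26)&(g[...,1]>130)).astype(np.uint8);k,l,st,ce=cv2.connectedComponentsWithStats(m)
    print(n,[((st[i]+[x,y,0,0,0]).tolist(),(ce[i]+[x,y]).round(1).tolist()) for i in range(1,k) if st[i,4]>25])
E
```

```text
time: 10.55
eef_pos: [0.4908, -0.3493, 0.0954]
tcp_rot: [0.951, -0.071, 0.3, 0.023]
wrist_force: [0.1, 0.3, 0.7]
grip_width: 0.064
time: 11.3
eef_pos: [0.4903, -0.35, 0.0962]
tcp_rot: [0.951, -0.071, 0.3, 0.024]
wrist_force: [-0.3, 0.4, 2.4]
grip_width: 0.0206
turn/8deg [ 0.002 -0.005  0.03 ] then shift/20mm [-0.037 -0.032  0.033] TCP [ 0.4902 -0.3493  0.0952]
[1.05050858 0.32376375 2.14554222] [ 0.09943998  0.48913406 -0.09592446]
T [([445, 172, 8, 9, 37], [449.6, 175.9]), ([438, 200, 7, 8, 34], [440.4, 204.4])]
S [([434, 297, 12, 14, 83], [439.5, 302.9]), ([401, 301, 18, 18, 114], [409.5, 308.9]), ([395, 316, 42, 39, 545], [417.7, 336.6])]
```

Held at 20.6 mm. Gripping firmly and lifting straight up, which is tool (+0.574, 0, −0.819).

```bash
python3 - <<'E'
from cell import bot
import pickle;s=bot.state();pickle.dump(s,open("grasp.pkl","wb"));print(s["eef_pos"],s["tcp_rot"])
E
python3 -m creep '[[0,0,0,0,0,0,0],[0,0,0,0,0,0,0],[0,0,0,0,0,0,0],[0.287,0,-0.41,0,0,0,0],[0.574,0,-0.819,0,0,0,0],[0.574,0,-0.819,0,0,0,0],[0.574,0,-0.819,0,0,0,0],[0.574,0,-0.819,0,0,0,0],[0.574,0,-0.819,0,0,0,0],[0,0,0,0,0,0,0]]' 60
python3 - <<'E'
from h import *
np.set_printoptions(precision=4,suppress=True)
from cell import bot
s=bot.state();S=bot.capture("side");T=bot.capture("top");pickle.dump((s,S,T),open("lift.pkl","wb"))
im=np.hstack([cv2.resize(T["frame"][140:250,405:485,::-1],(436,600)),cv2.resize(S["frame"][255:365,365:435+0,::-1][:,:],(360,566))[:600] if 0 else cv2.resize(S["frame"][240:360,370:442+0,::-1],(360,600))])
cv2.imwrite("pics/lift.png",im)
R=Ro.from_quat(s["tcp_rot"]).as_matrix();A=np.array([R[:,0],-R[:,1],-R[:,2]]);O=s["eef_pos"]-.019*R[:,2]-.045*A[0]
print("O",O,s["wrist_force"])
for n,p in(("ferr0",(70,0,0)),("rodend",(167,0,0)),("bend",(185.5,0,-12)),("hook",(172,0,-23.5)),("tip",(151.5,0,-24))):
    W=O+np.array(p)@A/1e3;print(n,W,"T",px(T,W)[0],"S",px(S,W)[0])
E
```

```text
[ 0.49032318 -0.34994505  0.09617864] [ 0.95096589 -0.07111974  0.30005987  0.02387337]
time: 12.65
eef_pos: [0.4908, -0.3504, 0.2069]
tcp_rot: [0.951, -0.071, 0.301, 0.025]
wrist_force: [-0.2, -0.6, -2.0]
grip_width: 0.0193
O [ 0.4436 -0.3434  0.1966] [-0.207  -0.6041 -1.9752]
ferr0 [ 0.5002 -0.3517  0.2369] T [450.5019 204.6024] S [407.5131 294.3246]
rodend [ 0.5787 -0.3633  0.2927] T [460.8739 174.8645] S [445.4    259.9276]
bend [ 0.6005 -0.3665  0.2935] T [462.2835 166.778 ] S [454.6187 255.8704]
hook [ 0.5961 -0.366   0.2763] T [460.1634 169.0909] S [451.1865 263.0184]
tip [ 0.5798 -0.3636  0.2641] T [457.9107 175.4567] S [443.3625 270.2786]
```

View pics/lift.png

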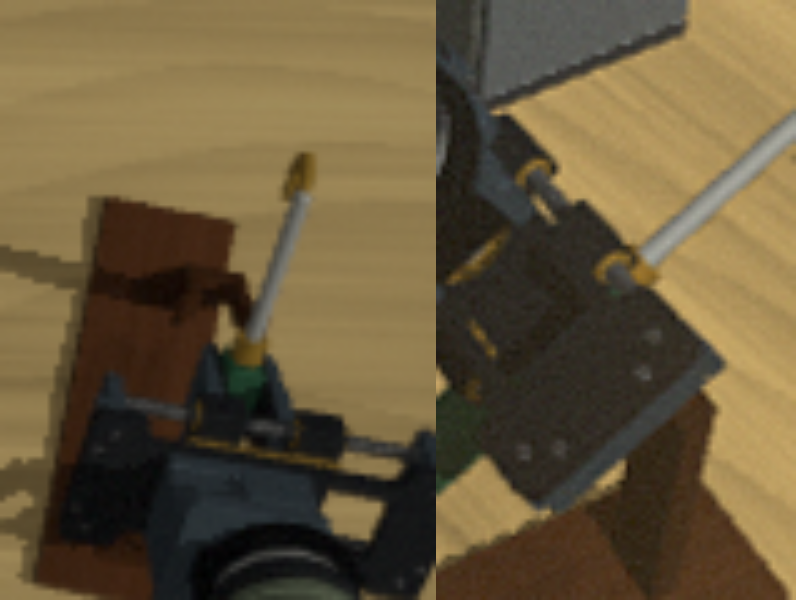

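The pole lifted clear. Predicted and seen hook ends agree within about 1 px: top (461,168) seen against (462,167) predicted. The handle sits about 3 mm further back in the grip, so I use grip point x = 48 mm.

```bash
cat >> h.py <<'E'
RING=np.array([.6410,.0965,.2995]);G=.048
def hooked(du=0,dz=0,dy=0,pitch=45,C=None,shift=(0,0,0)):
    """tool pose with pole_hook at ring + du along pole + dz pole-up (+cabinet-frame shift)"""
    C=RING if C is None else np.array(C)
    O,A=pframe(0,0,0,CY,np.deg2rad(pitch));Rc=Ro.from_euler("z",CY).as_matrix()
    H=C+Rc@np.array(shift)+np.array([du,dy,dz])@A
    return tool(H-np.array([.172,0,-.0235])@A,A,(G,0,0))
E
python3 - <<'E'
from h import *
from cell import bot
go(bot.state(),hooked(shift=(-.08,-.25,.07)),hooked(shift=(-.08,0,.07)),hooked(.035,.06),hooked(.035,0),hooked(.0,0))
E
```

```text
turn/8deg [ 0.204  1.26  -0.218] then shift/20mm [  0.407 -10.478  -5.271] TCP [ 0.4441 -0.1336  0.285 ]
turn/8deg [0. 0. 0.] then shift/20mm [ -0.  -12.5  -0. ] TCP [0.4711 0.115  0.285 ]
turn/8deg [0. 0. 0.] then shift/20mm [ 2.104 -0.     2.303] TCP [0.5331 0.1082 0.2822]
turn/8deg [0. 0. 0.] then shift/20mm [-0. -0.  3.] TCP [0.5753 0.1036 0.2397]
turn/8deg [0. 0. 0.] then shift/20mm [-1.75  0.   -0.  ] TCP [0.5507 0.1063 0.215 ]
```

```bash
python3 -m creep '[[0,0,-0.8,0.07,0.42,-0.073,0],[0,0,-0.8,0.07,0.42,-0.073,0],[0,0,-0.8,0.07,0.42,-0.073,0],[0.04,-0.95,-0.3,0,0,0,0],[0.04,-0.95,-0.3,0,0,0,0],[0.04,-0.95,-0.3,0,0,0,0],[0.04,-0.95,-0.3,0,0,0,0],[0.04,-0.95,-0.3,0,0,0,0],[0.04,-0.95,-0.3,0,0,0,0],[0.04,-0.95,-0.3,0,0,0,0]]'
python3 -m creep '[[0,-0.95,-0.2,0,0,0,0],[0,-0.95,-0.2,0,0,0,0],[0,-0.95,-0.2,0,0,0,0],[0,-0.95,-0.2,0,0,0,0],[0,-0.95,0,0,0,0,0],[0,-0.95,0,0,0,0,0],[0,-0.95,0,0,0,0,0],[0,-0.95,0,0,0,0,0],[0,-0.95,0,0,0,0,0],[0,-0.95,0,0,0,0,0]]'
python3 - <<'E'
from h import *
from cell import bot
print(bot.state()["q"])
go(bot.state(),hooked(shift=(-.08,0,.07)),hooked(.035,.06),hooked(.035,0),hooked(.0,0))
E
```

```text
time: 14.0
eef_pos: [0.4495, -0.2083, 0.2771]
tcp_rot: [0.922, -0.049, 0.383, 0.02]
wrist_force: [-1.0, -0.9, -0.9]
grip_width: 0.0197
time: 15.25
eef_pos: [0.4579, -0.0185, 0.2881]
tcp_rot: [0.922, -0.049, 0.383, 0.02]
wrist_force: [0.4, -0.5, -2.9]
grip_width: 0.0197
[-0.02239115 -0.26009364  2.23487023 -0.15652445  0.38610655  1.77543187]
turn/8deg [-0.014 -0.009  0.009] then shift/20mm [-0.152 -6.703  0.065] TCP [0.4711 0.115  0.285 ]
turn/8deg [0. 0. 0.] then shift/20mm [ 2.104 -0.     2.303] TCP [0.5331 0.1082 0.2822]
turn/8deg [0. 0. 0.] then shift/20mm [-0. -0.  3.] TCP [0.5753 0.1036 0.2397]
turn/8deg [0. 0. 0.] then shift/20mm [-1.75  0.   -0.  ] TCP [0.5507 0.1063 0.215 ]
```

```bash
cat > kin.py <<'E'
from h import *
r=lambda ax,a:Ro.from_euler(ax,a).as_matrix()
def fk(P,q):
    a,h,L,fx,fz,d=P;z=np.array
    R=r("z",q[0]);p=z([0,0,h])+R@z([a,0,0]);R=R@r("y",q[1]);p=p+R@z([0,0,L]);R=R@r("y",q[2]);p=p+R@z([fx,0,fz]);R=R@r("z",q[3])@r("y",q[4]);p=p+R@z([0,0,d]);return p,R@r("z",q[5])
D=[([1.15798869,.320207,1.565528,0,1.257362,-.019989],[.21994,.530809,.213228]),
([1.15289433,-.12611264,2.24946247,-.7310309,.97800596,.14541121],[.2885,.22,.2122]),
([.35495823,-.1860505,2.26731413,-.53725797,.57670945,-.67833722],[.4137,.0657,.2215]),
([-.84494851,.02720959,2.02819348,.50754813,.67834979,-2.55694893],[.4296,-.3125,.2307]),
([-.96778316,.08519395,2.07583866,.73417204,.672605,.23658409],[.4167,-.3378,.2018]),
([-.02239115,-.26009364,2.23487023,-.15652445,.38610655,1.77543187],[.4579,-.0185,.2881])]
F=least_squares(lambda P:np.concatenate([fk(P,q)[0]-p for q,p in D]),[0,.4,.5,0,.5,.25]);P=F.x
Q=Ro.from_quat([.922,-.049,.383,.02]).as_matrix();Rt=fk(P,D[-1][0])[1].T@Q
LO=np.array([-3.11,-.84,.21,-1.34,.05,-2.56]);HI=np.array([3.11,2.01,2.61,4.49,2.63,2.56])
def ik(t,q0):
    f=lambda q:np.r_[(fk(P,q)[0]-t[0])*10,Ro.from_matrix(t[1].T@fk(P,q)[1]@Rt).as_rotvec()]
    s=least_squares(f,np.clip(q0,LO+1e-3,HI-1e-3),bounds=(LO,HI));return s.x,np.abs(s.fun).max()
E
python3 - <<'E'
from kin import *
np.set_printoptions(precision=3,suppress=True)
print(P,abs(F.fun).max(),Ro.from_matrix(Rt).as_euler("xyz"))
q=np.array(D[-1][0])
for pitch in(45,40,35):
  q=np.array(D[-1][0])
  for t in[hooked(shift=(-.08,0,.07),pitch=pitch),hooked(.035,.06,pitch=pitch),hooked(.035,0,pitch=pitch)]+[hooked(shift=(0,0,-z),pitch=pitch) for z in(0,.03,.06,.09,.108)]:
    q,e=ik(t,q);print(pitch,q,round(e,4))
E
```

```text
[0.002 0.141 0.59  0.026 0.416 0.333] 0.011318415221355415 [0.    0.001 1.571]
45 [ 0.47  -0.163  2.148 -0.651  0.586  2.56 ] 0.0442
45 [ 0.394 -0.06   2.084 -0.69   0.518  2.56 ] 0.0235
45 [ 0.322  0.05   2.083 -0.718  0.395  2.56 ] 0.0431
45 [ 0.323  0.042  2.145 -0.709  0.352  2.56 ] 0.0726
45 [ 0.299  0.082  2.176 -0.715  0.287  2.56 ] 0.1007
45 [ 0.276  0.128  2.201 -0.722  0.225  2.56 ] 0.1311
45 [ 0.254  0.177  2.221 -0.729  0.168  2.56 ] 0.1637
45 [ 0.242  0.208  2.231 -0.733  0.136  2.56 ] 0.1842
40 [ 0.505 -0.159  2.099 -0.613  0.698  2.559] 0.0
40 [ 0.391 -0.054  2.015 -0.556  0.621  2.435] 0.0
40 [ 0.342  0.049  2.04  -0.634  0.491  2.501] 0.0
40 [ 0.36   0.034  2.111 -0.673  0.455  2.56 ] 0.0154
40 [ 0.336  0.072  2.145 -0.68   0.385  2.56 ] 0.0401
40 [ 0.313  0.114  2.175 -0.687  0.318  2.56 ] 0.067
40 [ 0.29   0.16   2.201 -0.696  0.254  2.56 ] 0.0961
40 [ 0.276  0.19   2.213 -0.701  0.218  2.56 ] 0.1147
35 [ 0.473 -0.154  2.026 -0.456  0.795  2.395] 0.0
35 [ 0.361 -0.04   1.93  -0.397  0.734  2.267] 0.0
35 [ 0.322  0.053  1.968 -0.437  0.6    2.298] 0.0
35 [ 0.354  0.03   2.049 -0.501  0.561  2.392] 0.0
35 [ 0.354  0.064  2.099 -0.576  0.488  2.479] 0.0
35 [ 0.348  0.104  2.143 -0.651  0.417  2.56 ] 0.0068
35 [ 0.325  0.147  2.173 -0.66   0.348  2.56 ] 0.0323
35 [ 0.311  0.175  2.188 -0.666  0.308  2.56 ] 0.0487
```

The kinematic model fitted to my logged poses shows that drawing down in this grip would hit the joint 6 limit, because the tool tilts too far forward. A more upright tool relative to the pole avoids it. I'll check the options and then regrasp at the rest.

```bash
python3 - <<'E'
from kin import *
np.set_printoptions(precision=3,suppress=True)
def til(t,al,g):  # rotate tool about jaw axis through the grasp point: back-direction leans to +ux by al
    p,R=t;gp=p-.019*R[:,2]; R2=R@r("y",np.deg2rad(al));return gp+.019*R2[:,2],R2
import h
h.G=.03
for al in(15,20,25):
  t=hooked();print(al,"tool z cab",til(t,al,0)[1][:,2])
  O,A=pframe(.4405,-.343,.0862,np.deg2rad(-8.6),np.deg2rad(35))
  q,e=ik(til(tool(O,A,(.03,0,0)),al,0),[-.7,.2,2,.5,.7,.6]);print("rest",q,round(e,4))
  for pitch in(45,52):
   q=np.array([.3,0,2,-.3,.8,2.])
   for t in[hooked(.035,.06,pitch=pitch),hooked(.035,0,pitch=pitch)]+[hooked(shift=(0,0,-z),pitch=pitch) for z in(0,.05,.108)]:
    q,e=ik(til(t,al,0),q);print(" ",pitch,q,round(e,4))
E
```

```text
15 tool z cab [ 0.861 -0.094 -0.5  ]
rest [-0.94   0.379  2.295  1.908  0.614 -0.981] 0.0
  45 [ 0.307 -0.106  2.215 -0.778  0.245  2.56 ] 0.1835
  45 [ 0.238  0.02   2.195 -0.798  0.144  2.56 ] 0.2242
  45 [ 0.235  0.017  2.254 -0.791  0.104  2.56 ] 0.2567
  45 [ 0.212  0.099  2.277 -0.79   0.05   2.56 ] 0.3287
  45 [ 0.212  0.203  2.274 -0.776  0.05   2.56 ] 0.429
  52 [ 0.239 -0.089  2.265 -0.82   0.095  2.56 ] 0.2768
  52 [ 0.194  0.043  2.213 -0.831  0.05   2.56 ] 0.3268
  52 [ 0.205  0.05   2.253 -0.819  0.05   2.56 ] 0.3762
  52 [ 0.205  0.133  2.257 -0.806  0.05   2.56 ] 0.4622
  52 [ 0.206  0.237  2.252 -0.791  0.05   2.56 ] 0.5605
20 tool z cab [ 0.901 -0.098 -0.423]
rest [-0.972  0.418  2.34   2.038  0.736 -1.151] 0.0
  45 [ 0.271 -0.113  2.243 -0.807  0.161  2.56 ] 0.2359
  45 [ 0.208  0.016  2.217 -0.823  0.072  2.56 ] 0.2834
  45 [ 0.211  0.013  2.27  -0.814  0.05   2.56 ] 0.3215
  45 [ 0.211  0.095  2.276 -0.801  0.05   2.56 ] 0.409
  45 [ 0.212  0.199  2.273 -0.786  0.05   2.56 ] 0.5095
  52 [ 0.219 -0.093  2.277 -0.841  0.05   2.56 ] 0.3436
  52 [ 0.194  0.04   2.211 -0.843  0.05   2.56 ] 0.4073
  52 [ 0.205  0.047  2.252 -0.83   0.05   2.56 ] 0.4564
  52 [ 0.205  0.129  2.256 -0.817  0.05   2.56 ] 0.5426
  52 [ 0.205  0.233  2.251 -0.802  0.05   2.56 ] 0.6411
25 tool z cab [ 0.934 -0.101 -0.342]
rest [-1.002  0.469  2.381  2.124  0.872 -1.284] 0.0
  45 [ 0.233 -0.119  2.268 -0.835  0.078  2.56 ] 0.2907
  45 [ 0.198  0.013  2.222 -0.839  0.05   2.56 ] 0.3576
  45 [ 0.211  0.009  2.268 -0.826  0.05   2.56 ] 0.4016
  45 [ 0.211  0.091  2.274 -0.813  0.05   2.56 ] 0.4892
  45 [ 0.211  0.195  2.272 -0.797  0.05   2.56 ] 0.59
  52 [ 0.218 -0.096  2.275 -0.854  0.05   2.56 ] 0.4232
  52 [ 0.194  0.036  2.21  -0.855  0.05   2.56 ] 0.4877
  52 [ 0.205  0.043  2.251 -0.842  0.05   2.56 ] 0.5365
  52 [ 0.205  0.124  2.255 -0.828  0.05   2.56 ] 0.6228
  52 [ 0.205  0.228  2.251 -0.812  0.05   2.56 ] 0.7216
```

```bash
cat >> kin.py <<'E'
def til(t,al):
    p,R=t;gp=p-.019*R[:,2]; R2=R@r("y",np.deg2rad(-al));return gp+.019*R2[:,2],R2
E
python3 - <<'E'
from kin import *
np.set_printoptions(precision=3,suppress=True)
import h
h.G=.03
for al in(15,22,30):
  t=hooked();print(al,"tool z cab",til(t,al)[1][:,2])
  O,A=pframe(.4405,-.343,.0862,np.deg2rad(-8.6),np.deg2rad(35))
  q,e=ik(til(tool(O,A,(.03,0,0)),al),[-.7,.2,2,.5,.7,.6]);print("rest",q,round(e,4))
  for pitch in(45,52):
   q=np.array([.3,0,2,-.3,.8,2.])
   for t in[hooked(.035,.06,pitch=pitch),hooked(.035,0,pitch=pitch)]+[hooked(shift=(0,0,-z),pitch=pitch) for z in(0,.05,.108)]:
    q,e=ik(til(t,al),q);print(" ",pitch,q,round(e,4))
E
```

```text
15 tool z cab [ 0.497 -0.054 -0.866]
rest [-0.745  0.337  1.97   0.36   0.573  0.698] 0.0
  45 [ 0.35  -0.011  1.953 -0.33   0.75   2.22 ] 0.0
  45 [ 0.304  0.09   1.961 -0.345  0.634  2.215] 0.0
  45 [ 0.33   0.08   2.043 -0.401  0.574  2.298] 0.0
  45 [ 0.33   0.144  2.121 -0.513  0.447  2.426] 0.0
  45 [ 0.312  0.235  2.188 -0.645  0.309  2.56 ] 0.0219
  52 [ 0.387 -0.022  2.065 -0.545  0.583  2.447] 0.0
  52 [ 0.329  0.089  2.054 -0.595  0.472  2.47 ] 0.0
  52 [ 0.342  0.093  2.127 -0.665  0.417  2.56 ] 0.0121
  52 [ 0.305  0.164  2.175 -0.679  0.306  2.56 ] 0.056
  52 [ 0.263  0.262  2.213 -0.696  0.19   2.56 ] 0.1144
22 tool z cab [ 0.388 -0.042 -0.921]
rest [-0.705  0.364  1.888  0.183  0.705  0.887] 0.0
  45 [ 0.312  0.029  1.868 -0.207  0.886  2.093] 0.0
  45 [ 0.273  0.126  1.872 -0.208  0.78   2.073] 0.0
  45 [ 0.295  0.112  1.957 -0.236  0.715  2.124] 0.0
  45 [ 0.295  0.168  2.035 -0.281  0.585  2.181] 0.0
  45 [ 0.295  0.25   2.115 -0.375  0.432  2.288] 0.0
  52 [ 0.346  0.007  1.979 -0.344  0.708  2.237] 0.0
  52 [ 0.297  0.113  1.965 -0.353  0.606  2.22 ] 0.0
  52 [ 0.318  0.112  2.047 -0.415  0.538  2.307] 0.0
  52 [ 0.318  0.178  2.122 -0.542  0.412  2.449] 0.0
  52 [ 0.295  0.271  2.179 -0.657  0.281  2.56 ] 0.0294
30 tool z cab [ 0.257 -0.028 -0.966]
rest [-0.664  0.406  1.794  0.056  0.867  1.023] 0.0
  45 [ 0.274  0.083  1.772 -0.112  1.046  1.997] 0.0
  45 [ 0.241  0.176  1.771 -0.109  0.951  1.973] 0.0
  45 [ 0.26   0.159  1.859 -0.121  0.882  2.004] 0.0
  45 [ 0.26   0.209  1.937 -0.136  0.756  2.026] 0.0
  45 [ 0.26   0.281  2.016 -0.164  0.606  2.062] 0.0
  52 [ 0.304  0.051  1.881 -0.198  0.865  2.086] 0.0
  52 [ 0.263  0.152  1.863 -0.195  0.776  2.057] 0.0
  52 [ 0.281  0.147  1.947 -0.221  0.703  2.104] 0.0
  52 [ 0.281  0.205  2.022 -0.264  0.574  2.157] 0.0
  52 [ 0.281  0.288  2.098 -0.353  0.422  2.258] 0.0
```

```bash
python3 - <<'E'
from kin import *
from cell import bot
g=pickle.load(open("grasp.pkl","rb"));t=(g["eef_pos"],Ro.from_quat(g["tcp_rot"]).as_matrix())
up=lambda t,z:(t[0]+[0,0,z],t[1])
go(bot.state(),up(t,.11),t)
E
```

```text
turn/8deg [-0.222 -1.255  0.228] then shift/20mm [ 0.968 16.134  5.733] TCP [ 0.4903 -0.3499  0.2062]
turn/8deg [0. 0. 0.] then shift/20mm [-3.157 -0.015  4.503] TCP [ 0.4903 -0.3499  0.0962]
```

```bash
python3 -m creep '[[0,0,0,-0.111,-0.628,0.114,0],[0,0,0,-0.111,-0.628,0.114,0],[0.06,0.95,0.2,0,0,0,0],[0.06,0.95,0.2,0,0,0,0],[0.06,0.95,0.2,0,0,0,0],[0.06,0.95,0.2,0,0,0,0],[0.06,0.95,0.2,0,0,0,0],[0.06,0.95,0.2,0,0,0,0],[0.06,0.95,0.2,0,0,0,0],[0.06,0.95,0.2,0,0,0,0]]'
python3 -m creep '[[0.06,0.95,0.45,0,0,0,0],[0.06,0.95,0.45,0,0,0,0],[0.06,0.95,0.45,0,0,0,0],[0.06,0.95,0.45,0,0,0,0],[0.06,0.95,0.45,0,0,0,0],[0.06,0.95,0.45,0,0,0,0],[0.06,0.95,0.45,0,0,0,0],[0.06,0.95,0.45,0,0,0,0],[0.05,0.934,0.5,0,0,0,0],[0,0,0,0,0,0,0]]'
python3 - <<'E'
from kin import *
from cell import bot
g=pickle.load(open("grasp.pkl","rb"));t=(g["eef_pos"],Ro.from_quat(g["tcp_rot"]).as_matrix())
go(bot.state(),(t[0]+[0,0,.11],t[1]),t);go(bot.state(),t)
E
```

```text
time: 16.5
eef_pos: [0.4614, -0.1737, 0.268]
tcp_rot: [0.951, -0.071, 0.3, 0.024]
wrist_force: [-0.3, -0.5, -1.9]
grip_width: 0.0195
time: 17.75
eef_pos: [0.4913, -0.3514, 0.207]
tcp_rot: [0.951, -0.072, 0.3, 0.024]
wrist_force: [-0.4, -0.6, -1.4]
grip_width: 0.0197
turn/8deg [ 0.004  0.008 -0.009] then shift/20mm [-0.074 -0.066  0.001] TCP [ 0.4903 -0.3499  0.2062]
turn/8deg [0. 0. 0.] then shift/20mm [-3.157 -0.015  4.503] TCP [ 0.4903 -0.3499  0.0962]
turn/8deg [ 0.004  0.008 -0.009] then shift/20mm [-3.231 -0.081  4.504] TCP [ 0.4903 -0.3499  0.0962]
```

```bash
python3 -m creep '[[-0.074,-0.066,0,0,0,0,0],[-0.526,-0.003,0.75,0,0,0,0],[-0.526,-0.003,0.75,0,0,0,0],[-0.526,-0.003,0.75,0,0,0,0],[-0.526,-0.003,0.75,0,0,0,0],[-0.526,-0.003,0.75,0,0,0,0],[-0.45,-0.003,0.64,0,0,0,0],[0,0,0,0,0,0,0]]'
python3 - <<'E'
from kin import *
from cell import bot
g=pickle.load(open("grasp.pkl","rb"));t=(g["eef_pos"],Ro.from_quat(g["tcp_rot"]).as_matrix())
go(bot.state(),t);print(bot.state()["wrist_force"])
E
```

```text
time: 18.75
eef_pos: [0.4897, -0.3493, 0.0993]
tcp_rot: [0.951, -0.072, 0.3, 0.024]
wrist_force: [-0.5, 0.2, -2.0]
grip_width: 0.0197
turn/8deg [ 0.003  0.006 -0.01 ] then shift/20mm [-0.059  0.025  0.148] TCP [ 0.4903 -0.3499  0.0962]
[-0.45017946  0.15029462 -1.97112144]
```

```bash
python3 -m creep '[[-0.05,0.02,0.13,0,0,0,0],[0,0,0,0,0,0,0],[0,0,0,0,0,0,0.6],[0,0,0,0,0,0,0.6],[0,0,-0.5,0,0,0,0.6],[0,0,-1,0,0,0,0.6],[0,0,-1,0,0,0,0.6],[0,0,-1,0,0,0,0.6],[0,0,-1,0,0,0,0.6]]'
python3 - <<'E'
from kin import *
from cell import bot
g=pickle.load(open("grasp.pkl","rb"));R=Ro.from_quat(g["tcp_rot"]).as_matrix();A=np.array([R[:,0],-R[:,1],-R[:,2]]);O=g["eef_pos"]-.019*R[:,2]-.048*A[0]
pickle.dump((O,A),open("pole.pkl","wb"));print(O,np.degrees(np.arctan2(A[0,1],A[0,0])),np.degrees(np.arcsin(A[0,2])))
t=til(tool(O,A,(.03,0,0)),28);print(t[1][:,2])
go(bot.state(),(t[0]-.09*t[1][:,2],t[1]),t)
S=bot.capture("side");T=bot.capture("top")
cv2.imwrite("pics/regr.png",np.hstack([cv2.resize(T["frame"][160:270,400:480,::-1],(436,600)),cv2.resize(S["frame"][280:400,340:412,::-1],(360,600))]))
E
```

```text
time: 19.88
eef_pos: [0.4386, -0.3431, 0.1718]
tcp_rot: [0.951, -0.072, 0.3, 0.025]
wrist_force: [-0.1, 0.1, 0.3]
grip_width: 0.0549
[ 0.44067354 -0.3424664   0.08417934] -8.493825433296115 35.03586896676904
[ 0.12071035 -0.02099826 -0.99246566]
turn/8deg [ 0.017 -3.503 -0.012] then shift/20mm [ 0.883 -0.061  0.107] TCP [ 0.4564 -0.3446  0.1719]
turn/8deg [0. 0. 0.] then shift/20mm [0.  0.  4.5] TCP [ 0.4673 -0.3465  0.0825]
```

View pics/regr.png

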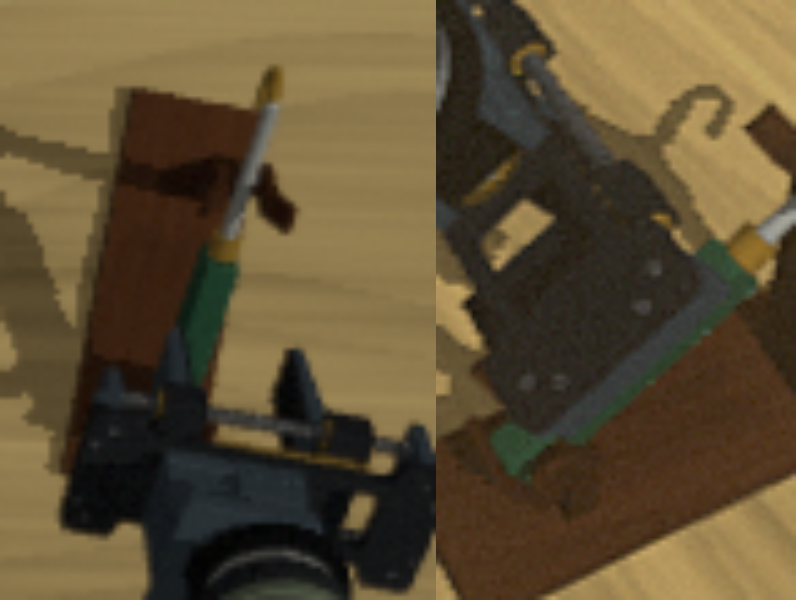

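The pole lies in both forks as before (top: hook end at crop (270,70), as in the earlier picture). I'll tilt the tool upright and regrasp at x = 30 mm.

```bash
python3 -m creep '[[0,0,0,0,-0.876,0,0.6],[0,0,0,0,-0.876,0,0.6],[0,0,0,0,-0.876,0,0.6],[0,0,0,0,-0.876,0,0.6],[0.883,-0.061,0.1,0,0,0,0.6],[0,0,0.9,0,0,0,0.6],[0,0,0.9,0,0,0,0.6],[0,0,0.9,0,0,0,0.6],[0,0,0.9,0,0,0,0.6],[0,0,0.9,0,0,0,0.6]]'
python3 -m creep '[[0,0,0,0,0,0,0.6],[0,0,0,0,0,0,0.1],[0,0,0,0,0,0,0.1],[0,0,0,0,0,0,0.1],[0,0,0,0,0,0,0.1],[0,0,0,0,0,0,0.1]]' 5
python3 - <<'E'
from kin import *
from cell import bot
O,A=pickle.load(open("pole.pkl","rb"));s=bot.state();go(s,til(tool(O,A,(.03,0,0)),28));pickle.dump(s,open("grasp2.pkl","wb"));print(s["q"],s["eef_pos"])
E
```

```text
time: 21.22
eef_pos: [0.4694, -0.3456, 0.0806]
tcp_rot: [0.995, -0.075, 0.067, 0.005]
wrist_force: [0.0, -0.3, 0.4]
grip_width: 0.0545
time: 21.98
eef_pos: [0.4697, -0.3464, 0.0823]
tcp_rot: [0.995, -0.075, 0.067, 0.006]
wrist_force: [-0.5, -1.2, 3.9]
grip_width: 0.02
turn/8deg [-0.001 -0.087 -0.002] then shift/20mm [-0.116  0.025 -0.027] TCP [ 0.4673 -0.3465  0.0825]
[-0.6939563   0.39277412  1.82713304  0.09356713  0.80685699  0.96618856] [ 0.4696746  -0.34635388  0.08228573]
```

```bash
python3 -m creep '[[0,0,0,0,0,0,0],[0,0,0,0,0,0,0],[0,0,0,0,0,0,0],[0.065,0,-0.495,0,0,0,0],[0.13,0,-0.99,0,0,0,0],[0.13,0,-0.99,0,0,0,0],[0.13,0,-0.99,0,0,0,0],[0.13,0,-0.99,0,0,0,0],[0.13,0,-0.99,0,0,0,0],[0.13,0,-0.99,0,0,0,0]]' 60
cat >> kin.py <<'E'
def rel(st,O,A):
    R=Ro.from_quat(st["tcp_rot"]).as_matrix();return R.T@(O-st["eef_pos"]),R.T@A.T
def hk(M,du=0,dz=0,dy=0,pitch=45,C=None,shift=(0,0,0)):
    C=RING if C is None else np.array(C)
    _,A=pframe(0,0,0,CY,np.deg2rad(pitch));Rc=Ro.from_euler("z",CY).as_matrix()
    H=C+Rc@np.array(shift)+np.array([du,dy,dz])@A;O=H-np.array([.172,0,-.0235])@A
    Rt=A.T@M[1].T;return O-Rt@M[0],Rt
def polepose(st,M):
    R=Ro.from_quat(st["tcp_rot"]).as_matrix();return st["eef_pos"]+R@M[0],(R@M[1]).T
E
python3 - <<'E'
from kin import *
from cell import bot
O,A=pickle.load(open("pole.pkl","rb"));M=rel(pickle.load(open("grasp2.pkl","rb")),O,A);pickle.dump(M,open("M.pkl","wb"));s=bot.state()
np.set_printoptions(precision=4,suppress=True)
O,A=polepose(s,M);print(O,np.degrees(np.arcsin(A[0,2])))
go(s,hk(M,shift=(-.08,-.25,.07)),hk(M,shift=(-.08,0,.07)),hk(M,.035,.06),hk(M,.035,0),hk(M,.0,0))
S=bot.capture("side");T=bot.capture("top")
for n,c,x,y,w,h in(("T",T,445,150,35,75),("S",S,380,235,85,90)):
    g=cv2.cvtColor(c["frame"],cv2.COLOR_RGB2HSV)[y:y+h,x:x+w];m=((g[...,0]>12)&(g[...,0]<26)&(g[...,1]>130)).astype(np.uint8);k,l,st,ce=cv2.connectedComponentsWithStats(m)
    print(n,[((st[i]+[x,y,0,0,0]).tolist(),(ce[i]+[x,y]).round(1).tolist()) for i in range(1,k) if st[i,4]>15])
for n,p in(("ferr",(77,0,8)),("rodend",(167,0,0)),("bend",(185.5,0,-12)),("tip",(151.5,0,-24))):
    W=O+np.array(p)@A/1e3;print(n,W,"T",px(T,W)[0],"S",px(S,W)[0])
E
```

```text
time: 23.22
eef_pos: [0.4683, -0.3448, 0.2115]
tcp_rot: [0.995, -0.075, 0.066, 0.005]
wrist_force: [0.6, 1.1, -1.7]
grip_width: 0.0196
[ 0.4393 -0.3409  0.2135] 34.840550505840056
turn/8deg [ 0.067  1.27  -0.293] then shift/20mm [ -2.247 -10.392  -3.663] TCP [ 0.4261 -0.1311  0.2677]
turn/8deg [0. 0. 0.] then shift/20mm [ -0.003 -12.5     0.002] TCP [0.4531 0.1174 0.2677]
turn/8deg [0. 0. 0.] then shift/20mm [ 2.926 -0.001  1.082] TCP [0.515  0.1107 0.2649]
turn/8deg [0. 0. 0.] then shift/20mm [1.376 0.    2.666] TCP [0.5572 0.1061 0.2224]
turn/8deg [0. 0. 0.] then shift/20mm [-1.555  0.001  0.803] TCP [0.5326 0.1088 0.1977]
T [([459, 167, 6, 9, 38], [461.7, 170.8]), ([445, 194, 11, 13, 40], [451.0, 201.4])]
S [([440, 250, 15, 16, 97], [448.5, 257.2]), ([387, 267, 15, 11, 46], [394.2, 274.0]), ([383, 294, 9, 10, 30], [386.6, 298.8]), ([409, 316, 17, 9, 74], [418.3, 321.1])]
ferr [ 0.4973 -0.3497  0.2641] T [452.4544 205.3855] S [407.2252 284.7674]
rodend [ 0.5748 -0.3614  0.3089] T [461.9619 175.7357] S [444.6847 254.0082]
bend [ 0.5966 -0.3647  0.3096] T [463.3812 167.5398] S [454.035  249.9917]
tip [ 0.5758 -0.3615  0.2803] T [458.8699 176.3549] S [442.5275 264.6218]
```

```bash
python3 -m creep '[[-0.5,0,-0.8,0.022,0.42,-0.098,0],[-0.5,0,-0.8,0.022,0.42,-0.098,0],[-0.5,0,-0.8,0.022,0.42,-0.098,0],[-0.2,-0.95,-0.2,0,0,0,0],[-0.2,-0.95,-0.2,0,0,0,0],[-0.2,-0.95,-0.2,0,0,0,0],[-0.2,-0.95,-0.2,0,0,0,0],[0,-0.95,-0.1,0,0,0,0],[0,-0.95,-0.1,0,0,0,0],[0,-0.95,-0.1,0,0,0,0]]'
python3 -m creep '[[0,-0.95,0,0,0,0,0],[0,-0.95,0,0,0,0,0],[0,-0.95,0,0,0,0,0],[0,-0.95,0,0,0,0,0],[0,-0.95,0,0,0,0,0],[0,-0.95,0,0,0,0,0],[0,-0.95,0,0,0,0,0],[0,-0.95,0,0,0,0,0],[0,-0.95,0,0,0,0,0],[0,-0.95,0,0,0,0,0]]'
python3 -m creep '[[0,-0.95,0,0,0,0,0],[0,-0.95,0,0,0,0,0],[0,-0.95,0,0,0,0,0],[0,-0.95,0,0,0,0,0],[0,-0.95,0,0,0,0,0],[0,-0.95,0,0,0,0,0]]'
python3 - <<'E'
from kin import *
from cell import bot
M=pickle.load(open("M.pkl","rb"));s=bot.state();print(s["q"])
go(s,hk(M,.035,.06),hk(M,.035,0),hk(M,.0,0))
E
```

```text
time: 24.58
eef_pos: [0.4234, -0.2041, 0.2688]
tcp_rot: [0.987, -0.053, 0.154, 0.009]
wrist_force: [-0.0, 0.2, -1.8]
grip_width: 0.0196
time: 25.82
eef_pos: [0.4434, -0.0153, 0.2684]
tcp_rot: [0.987, -0.053, 0.154, 0.009]
wrist_force: [-0.3, -0.3, -1.4]
grip_width: 0.0194
time: 26.58
eef_pos: [0.4556, 0.098, 0.2682]
tcp_rot: [0.987, -0.053, 0.154, 0.009]
wrist_force: [-0.4, 0.2, -1.6]
grip_width: 0.0196
[ 0.2686735  -0.03718776  1.89899939 -0.13507229  0.99512195  2.00415731]
turn/8deg [ 0.007 -0.005  0.009] then shift/20mm [ 2.7   -0.951  1.037] TCP [0.515  0.1107 0.2649]
turn/8deg [0. 0. 0.] then shift/20mm [1.376 0.    2.666] TCP [0.5572 0.1061 0.2224]
turn/8deg [0. 0. 0.] then shift/20mm [-1.555e+00  1.000e-03  8.030e-01] TCP [0.5326 0.1088 0.1977]
```

```bash
python3 -m creep '[[0.9,-0.317,0.346,0,0,0,0],[0.9,-0.317,0.346,0,0,0,0],[0.9,-0.317,0.346,0,0,0,0],[0,0,0,0,0,0,0]]'
python3 - <<'E'
from kin import *
from cell import bot
np.set_printoptions(precision=4,suppress=True)
M=pickle.load(open("M.pkl","rb"));s=bot.state();go(s,hk(M,.035,.06),hk(M,.035,0),hk(M,0,0))
O,A=polepose(s,M);S=bot.capture("side");T=bot.capture("top")
for n,p in(("bend",(185.5,0,-12)),("hook",(172,0,-23.5)),("tip",(151.5,0,-24)),("rodend",(167,0,0))):
    W=O+np.array(p)@A/1e3;print(n,W,"T",px(T,W)[0],"S",px(S,W)[0])
print("ring T",px(T,RING),"S",px(S,RING))
for n,c,x,y,w,h in(("T",T,270,120,60,60),("S",S,300,110,60,60)):
    g=cv2.cvtColor(c["frame"],cv2.COLOR_RGB2HSV)[y:y+h,x:x+w]
    for nm,m in(("brass",(g[...,0]>12)&(g[...,0]<26)&(g[...,1]>130)&(g[...,2]>60)),("red",((g[...,0]<6)|(g[...,0]>172))&(g[...,1]>150)&(g[...,2]>60))):
        k,l,st,ce=cv2.connectedComponentsWithStats(m.astype(np.uint8));print(n,nm,[((st[i]+[x,y,0,0,0]).tolist(),(ce[i]+[x,y]).round(1).tolist()) for i in range(1,k) if st[i,4]>8])
cv2.imwrite("pics/ring.png",np.hstack([cv2.resize(T["frame"][120:180,270:310,::-1],(400,600),interpolation=cv2.INTER_NEAREST),cv2.resize(S["frame"][120:180,315:355,::-1],(400,600),interpolation=cv2.INTER_NEAREST)]))
E
```

```text
time: 27.08
eef_pos: [0.5172, 0.1089, 0.2642]
tcp_rot: [0.987, -0.054, 0.154, 0.009]
wrist_force: [-0.5, 0.2, -0.8]
grip_width: 0.0197
turn/8deg [ 0.018  0.001 -0.002] then shift/20mm [-0.103 -0.075 -0.068] TCP [0.515  0.1107 0.2649]
turn/8deg [0. 0. 0.] then shift/20mm [1.376 0.    2.666] TCP [0.5572 0.1061 0.2224]
turn/8deg [0. 0. 0.] then shift/20mm [-1.555  0.001  0.803] TCP [0.5326 0.1088 0.1977]
bend [0.6271 0.0967 0.3837] T [287.0722 147.0893] S [326.7081 124.5101]
hook [0.6257 0.0968 0.366 ] T [287.6524 148.7307] S [326.3405 130.8465]
tip [0.6116 0.0983 0.3511] T [287.4097 155.0258] S [321.7337 137.2094]
rodend [0.6056 0.099  0.3791] T [286.0221 155.8317] S [319.4385 127.9906]
ring T [[290.2065 146.8586]] S [[331.3332 151.4814]]
T brass [([301, 135, 12, 3, 12], [306.5, 136.2]), ([284, 144, 6, 11, 37], [286.4, 149.8]), ([322, 145, 8, 3, 14], [325.4, 145.8])]
T red [([285, 132, 11, 19, 53], [290.8, 140.7])]
S brass [([321, 125, 7, 13, 43], [324.3, 129.9]), ([332, 158, 8, 5, 15], [334.9, 159.7]), ([344, 158, 9, 11, 32], [347.5, 162.9])]
S red [([327, 149, 19, 6, 46], [336.5, 151.9])]
```

View pics/ring.png

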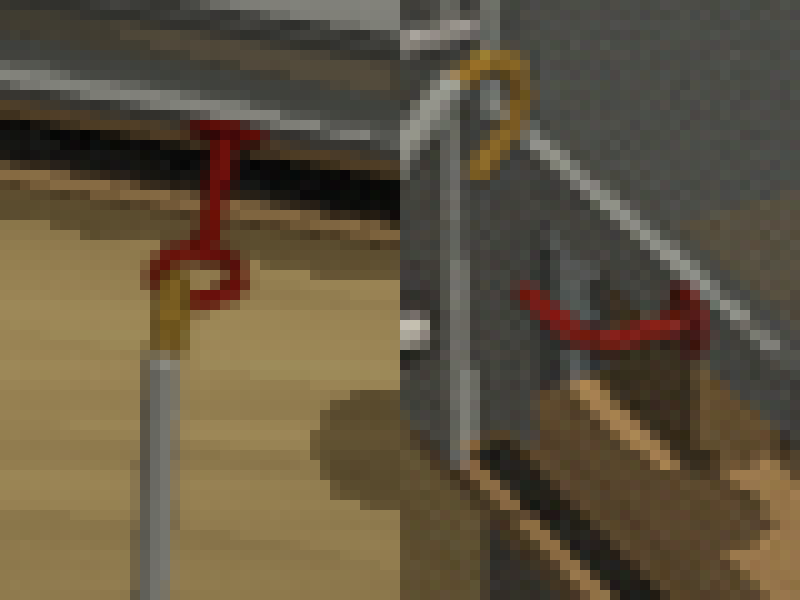

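The top crop shows the ring hole at (290.0,147.5) and the rod and hook 3 px left of it. In the side crop the ring is seen edge-on from (327.7,149) to (335,154), with the hook's nib tip at (323,137.5). The model agrees, except the hook seems about 3 mm nearer the cabinet, so I correct by −3 mm.

```bash
python3 -m creep '[[0.376,-0.025,0.85,0.018,0,0,0],[0.376,-0.025,0.85,0,0,0,0],[0.376,-0.025,0.85,0,0,0,0],[0,0,0,0,0,0,0],[0,0,0,0,0,0,0]]'
python3 - <<'E'
from kin import *
from cell import bot
np.set_printoptions(precision=4,suppress=True)
M=pickle.load(open("M.pkl","rb"));s=bot.state();print(s["wrist_force"]);go(s,hk(M,.035,0,shift=(-.003,0,0)),hk(M,0,0,shift=(-.003,0,0)))
O,A=polepose(s,M);S=bot.capture("side");T=bot.capture("top")
for n,p in(("bend",(185.5,0,-12)),("hook",(172,0,-23.5)),("tip",(151.5,0,-24)),("rodend",(167,0,0))):
    W=O+np.array(p)@A/1e3;print(n,W,"T",px(T,W)[0],"S",px(S,W)[0])
cv2.imwrite("pics/ring2.png",np.hstack([cv2.resize(T["frame"][120:180,270:310,::-1],(400,600),interpolation=cv2.INTER_NEAREST),cv2.resize(S["frame"][120:180,315:355,::-1],(400,600),interpolation=cv2.INTER_NEAREST)]))
E
```

```text
time: 27.8
eef_pos: [0.5527, 0.1066, 0.223]
tcp_rot: [0.987, -0.053, 0.154, 0.008]
wrist_force: [0.9, -0.6, -1.4]
grip_width: 0.0197
[ 0.9194 -0.5664 -1.3982]
turn/8deg [-0.004 -0.003  0.004] then shift/20mm [0.064 0.    0.05 ] TCP [0.5542 0.1064 0.2224]
turn/8deg [0. 0. 0.] then shift/20mm [-1.555  0.001  0.803] TCP [0.5296 0.1091 0.1977]
bend [0.6625 0.0942 0.3425] T [289.9467 136.0801] S [338.1662 135.4769]
hook [0.6611 0.0944 0.3249] T [290.4465 137.82  ] S [337.6962 141.4651]
tip [0.647  0.0959 0.31  ] T [290.1747 144.0122] S [333.2186 147.5539]
rodend [0.641  0.0965 0.3379] T [288.937  144.5309] S [331.2321 138.8881]
```

View pics/ring2.png

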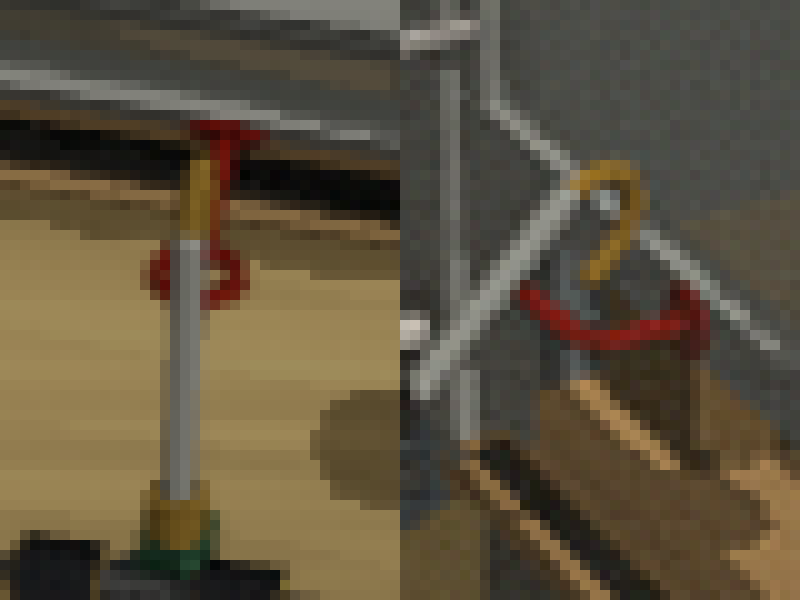

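The nib tip (side 334,148) sits just beyond the ring, in line with the middle of its hole, and is laterally centred. Drawing back along the pole.

```bash
python3 -m creep '[[-0.37,0,0.21,0,0,0,0],[-0.37,0,0.21,0,0,0,0],[-0.37,0,0.21,0,0,0,0],[-0.31,0,0.17,0,0,0,0],[0,0,0,0,0,0,0]]'
python3 - <<'E'
from kin import *
from cell import bot
np.set_printoptions(precision=4,suppress=True)
M=pickle.load(open("M.pkl","rb"));s=bot.state();print(s["wrist_force"],s["torque"]);go(s,hk(M,0,0,shift=(-.003,0,0)),hk(M,-.006,0,shift=(-.003,0,0)))
go(s,hk(M,0,0,shift=(-.003,0,-.02)))
E
```

```text
time: 28.52
eef_pos: [0.5299, 0.109, 0.1987]
tcp_rot: [0.987, -0.053, 0.153, 0.008]
wrist_force: [0.1, 0.3, -1.9]
grip_width: 0.02
[ 0.145   0.3406 -1.8929] [0.017  0.4288 0.0792]
turn/8deg [-0.003  0.002  0.007] then shift/20mm [-0.029 -0.004  0.042] TCP [0.5296 0.1091 0.1977]
turn/8deg [0. 0. 0.] then shift/20mm [-0.267  0.     0.138] TCP [0.5254 0.1096 0.1935]
turn/8deg [-0.003  0.002  0.007] then shift/20mm [-0.333 -0.004  0.995] TCP [0.5296 0.1091 0.1777]
```

```bash
python3 -m creep '[[-0.1,0,0.06,0,0,0,0],[-0.1,0,0.06,0,0,0,0],[-0.04,0,0.15,0,0,0,0],[-0.04,0,0.15,0,0,0,0],[0,0,0,0,0,0,0]]'
python3 - <<'E'
from kin import *
from cell import bot
np.set_printoptions(precision=4,suppress=True)
M=pickle.load(open("M.pkl","rb"));s=bot.state();print(s["wrist_force"],s["torque"],s["grip_width"]);O,A=polepose(s,M);print("hook-ring",(O+np.array([.172,0,-.0235])@A-RING))
S=bot.capture("side");T=bot.capture("top")
cv2.imwrite("pics/ring3.png",np.hstack([cv2.resize(T["frame"][120:180,270:310,::-1],(400,600),interpolation=cv2.INTER_NEAREST),cv2.resize(S["frame"][120:180,315:355,::-1],(400,600),interpolation=cv2.INTER_NEAREST)]))
E
```

```text
time: 29.15
eef_pos: [0.5286, 0.1094, 0.1898]
tcp_rot: [0.986, -0.053, 0.155, 0.008]
wrist_force: [3.0, -0.9, 1.6]
grip_width: 0.0196
[ 3.0141 -0.8955  1.5684] [-0.0239 -0.2669 -0.062 ] 0.019624829729347558
hook-ring [-0.0042  0.0007 -0.0076]
```

View pics/ring3.png

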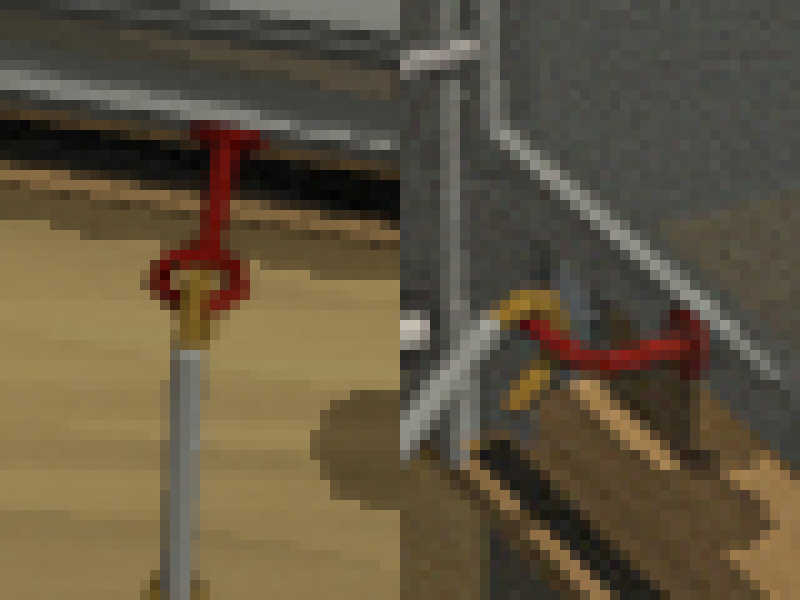

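Hooked: in the side view the bar lies in the bend with the nib through the ring, and the ring has already come down about 2 px. Force is about 3–4 N. Drawing straight down at 40 mm/s.

```bash
python3 -m creep '[[-0.077,0,0.238,0,0,0,0],[-0.077,0,0.238,0,0,0,0],[-0.077,0,0.238,0,0,0,0],[-0.077,0,0.238,0,0,0,0],[-0.077,0,0.238,0,0,0,0],[-0.077,0,0.238,0,0,0,0],[-0.077,0,0.238,0,0,0,0],[-0.077,0,0.238,0,0,0,0],[-0.077,0,0.238,0,0,0,0],[-0.077,0,0.238,0,0,0,0]]'
python3 - <<'E'
from kin import *
from cell import bot
np.set_printoptions(precision=4,suppress=True)
M=pickle.load(open("M.pkl","rb"));s=bot.state();print(s["wrist_force"],s["torque"],s["q"]);O,A=polepose(s,M);print("hook-ring",(O+np.array([.172,0,-.0235])@A-RING))
S=bot.capture("side");T=bot.capture("top")
for n,c,x,y,w,h in(("T",T,270,120,60,60),("S",S,300,130,60,90)):
    g=cv2.cvtColor(c["frame"],cv2.COLOR_RGB2HSV)[y:y+h,x:x+w]
    m=((g[...,0]<6)|(g[...,0]>172))&(g[...,1]>150)&(g[...,2]>60);k,l,st,ce=cv2.connectedComponentsWithStats(m.astype(np.uint8));print(n,[((st[i]+[x,y,0,0,0]).tolist(),(ce[i]+[x,y]).round(1).tolist()) for i in range(1,k) if st[i,4]>8])
for z in(.33,.30,.25,.22,.194):
    Rc=CAB+Ro.from_euler("z",CY).as_matrix()@[-.05,0,z];print(z,px(T,Rc)[0],px(S,Rc)[0])
E
```

```text
time: 30.5
eef_pos: [0.5286, 0.1095, 0.1397]
tcp_rot: [0.986, -0.053, 0.155, 0.008]
wrist_force: [5.4, -1.6, 3.0]
grip_width: 0.0199
[ 5.3528 -1.6091  2.9732] [-0.1408 -0.6584 -0.0997] [ 0.2488  0.1985  1.9876 -0.1713  0.6689  2.0465]
hook-ring [-0.0042  0.0008 -0.0577]
T [([287, 136, 11, 17, 42], [292.5, 143.7])]
S [([328, 166, 18, 7, 45], [336.8, 169.6])]
0.33 [289.6363 144.8919] [331.6066 141.6489]
0.3 [290.6039 146.6955] [331.6796 151.4368]
0.25 [292.1135 149.5095] [331.7957 167.0224]
0.22 [292.9628 151.0925] [331.8623 175.9636]
0.194 [293.6673 152.4057] [331.9183 183.478 ]
```

```bash
python3 -m creep '[[-0.04,0,0.25,0,0,0,0],[-0.04,0,0.25,0,0,0,0],[-0.04,0,0.25,0,0,0,0],[-0.04,0,0.25,0,0,0,0]]'
python3 - <<'E'
from kin import *
from cell import bot
np.set_printoptions(precision=4,suppress=True)
M=pickle.load(open("M.pkl","rb"));s=bot.state();print(s["wrist_force"],s["torque"]);O,A=polepose(s,M);print("hook-ring",(O+np.array([.172,0,-.0235])@A-RING))
E
```

```text
time: 31.1
eef_pos: [0.5299, 0.1089, 0.1186]
tcp_rot: [0.987, -0.053, 0.153, 0.008]
wrist_force: [-0.6, -1.8, 3.4]
grip_width: 0.0197
[-0.5999 -1.7858  3.4153] [-0.1384 -0.2413 -0.1174]
hook-ring [-0.0026  0.0002 -0.0792]
```

```bash
python3 -m creep '[[-0.046,0,0.143,0,0,0,0],[-0.046,0,0.143,0,0,0,0],[-0.046,0,0.143,0,0,0,0],[-0.046,0,0.143,0,0,0,0],[-0.046,0,0.143,0,0,0,0]]'
cat > st.py <<'E'
from kin import *
from cell import bot
np.set_printoptions(precision=4,suppress=True)
M=pickle.load(open("M.pkl","rb"));s=bot.state();print("F",s["wrist_force"],"tq",s["torque"]);O,A=polepose(s,M);print("hook-ring",(O+np.array([.172,0,-.0235])@A-RING))
S=bot.capture("side");x,y,w,h=300,130,60,90;g=cv2.cvtColor(S["frame"],cv2.COLOR_RGB2HSV)[y:y+h,x:x+w]
m=((g[...,0]<6)|(g[...,0]>172))&(g[...,1]>150)&(g[...,2]>60);k,l,st,ce=cv2.connectedComponentsWithStats(m.astype(np.uint8));print([((st[i]+[x,y,0,0,0]).tolist(),(ce[i]+[x,y]).round(1).tolist()) for i in range(1,k) if st[i,4]>8])
E
python3 st.py
```

```text
time: 31.72
eef_pos: [0.5307, 0.109, 0.1043]
tcp_rot: [0.987, -0.053, 0.154, 0.008]
wrist_force: [-1.0, -1.9, 2.6]
grip_width: 0.0197
F [-0.9629 -1.9474  2.621 ] tq [-0.2146 -0.2798 -0.2688]
hook-ring [-0.002   0.0003 -0.0933]
[([328, 176, 17, 7, 39], [336.7, 179.7])]
```

```bash
python3 -m creep '[[-0.034,0,0.095,0,0,0,0],[-0.034,0,0.095,0,0,0,0]]'; python3 st.py
```

```text
time: 32.02
eef_pos: [0.531, 0.1092, 0.1006]
tcp_rot: [0.987, -0.053, 0.155, 0.008]
wrist_force: [-0.8, -2.1, 6.0]
grip_width: 0.0196
F [-0.8191 -2.0736  5.9539] tq [-0.2825 -0.6503 -0.3194]
hook-ring [-0.0018  0.0004 -0.0969]
[([328, 177, 17, 7, 37], [336.7, 180.9])]
```

Force is rising at the catch. Continuing in 2 mm steps.

```bash
python3 -m creep '[[-0.034,0,0.095,0,0,0,0],[-0.034,0,0.095,0,0,0,0]]'; python3 st.py
```

```text
time: 32.33
eef_pos: [0.5327, 0.1095, 0.0981]
tcp_rot: [0.986, -0.053, 0.157, 0.007]
wrist_force: [0.4, -2.9, 9.3]
grip_width: 0.0199
F [ 0.4164 -2.9262  9.2573] tq [-0.4048 -1.1862 -0.5651]
hook-ring [-0.0006  0.0006 -0.0989]
[([328, 177, 17, 7, 40], [337.0, 181.0])]
```

```bash
python3 -m creep '[[-0.03,0.03,0.095,0,0,0,0],[-0.03,0,0.095,0,0,0,0]]'; python3 st.py
```

```text
time: 32.62
eef_pos: [0.5346, 0.1093, 0.0955]
tcp_rot: [0.986, -0.053, 0.159, 0.006]
wrist_force: [2.3, -3.4, 11.7]
grip_width: 0.0201
F [ 2.3202 -3.4097 11.7049] tq [-0.4985 -1.6888 -0.4631]
hook-ring [ 0.0009  0.0004 -0.1011]
[([328, 178, 17, 6, 38], [337.1, 181.0])]
```

```bash
python3 -m creep '[[-0.05,0.04,0.07,0,0,0,0],[-0.05,0,0.07,0,0,0,0]]'; python3 st.py
```

```text
time: 32.92
eef_pos: [0.5358, 0.1092, 0.0938]
tcp_rot: [0.985, -0.053, 0.162, 0.006]
wrist_force: [4.7, -4.5, 14.5]
grip_width: 0.0196
F [ 4.661  -4.5003 14.5077] tq [-0.4909 -2.3104 -0.4212]
hook-ring [ 0.0015  0.0003 -0.1022]
[([328, 178, 17, 6, 38], [337.0, 181.1])]
```

```bash
python3 -m creep '[[0.05,0.08,0.015,0,0,0,0],[0.05,0.08,0.015,0,0,0,0],[0,0,0,0,0,0,0]]'; python3 st.py; python3 - <<'E'
from h import *
from cell import bot
S=bot.capture("side");T=bot.capture("top")
cv2.imwrite("pics/catch.png",np.hstack([cv2.resize(T["frame"][125:205,270:324,::-1],(400,600),interpolation=cv2.INTER_NEAREST),cv2.resize(S["frame"][150:230,301:355,::-1],(400,600),interpolation=cv2.INTER_NEAREST)]))
E
```

```text
time: 33.35
eef_pos: [0.5362, 0.1061, 0.0928]
tcp_rot: [0.986, -0.052, 0.16, 0.006]
wrist_force: [4.0, -0.7, 10.6]
grip_width: 0.0195
F [ 4.0135 -0.7041 10.6356] tq [-0.1151 -1.5612  0.1838]
hook-ring [ 0.0022 -0.0025 -0.1035]
[([328, 177, 17, 7, 38], [337.2, 181.0])]
```

View pics/catch.png

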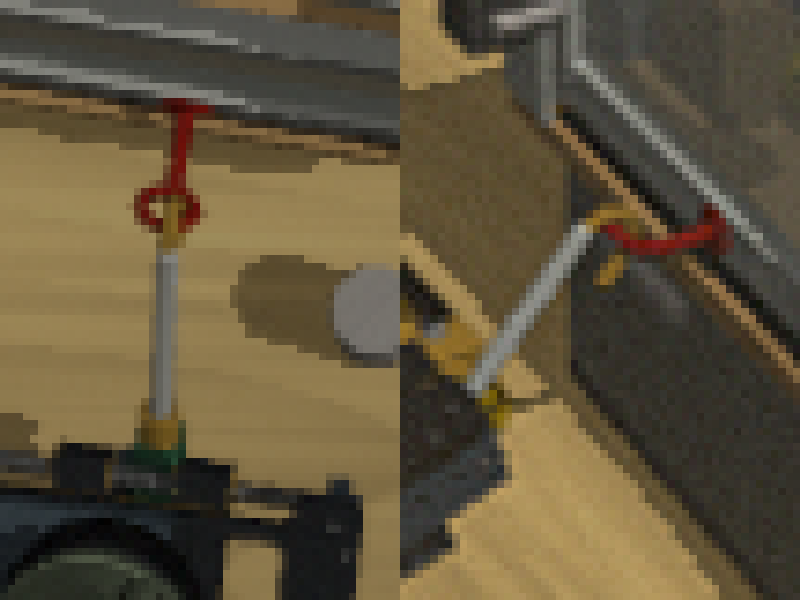

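The pole has turned slightly steeper in the grip, and the bar is still in the bend (side: hook at crop (610,215), nib at (608,270)). The sideways force is gone. I'll pull on with more of the force along the pole, so less moment on the grip.

```bash
python3 -m creep '[[-0.05,0,0.06,0,0,0,0],[-0.05,0,0.06,0,0,0,0]]'; python3 st.py;  python3 -m creep '[[-0.05,0,0.06,0,0,0,0],[-0.05,0,0.06,0,0,0,0]]'; python3 st.py
```

```text
time: 33.75
eef_pos: [0.5367, 0.1064, 0.0911]
tcp_rot: [0.985, -0.052, 0.162, 0.006]
wrist_force: [6.5, -0.9, 11.1]
grip_width: 0.0199
F [ 6.518  -0.8646 11.1243] tq [-0.2681 -2.025  -0.0354]
hook-ring [ 0.0024 -0.0024 -0.1048]
[([329, 178, 16, 6, 35], [336.9, 181.5])]
time: 34.05
eef_pos: [0.5335, 0.106, 0.0864]
tcp_rot: [0.986, -0.052, 0.159, 0.006]
wrist_force: [6.1, -0.3, 2.2]
grip_width: 0.0193
F [ 6.0646 -0.3095  2.2169] tq [-0.0345 -0.5573  0.1228]
hook-ring [-0.0002 -0.0027 -0.1101]
[([328, 180, 17, 6, 40], [337.5, 183.3])]
```

The catch gave way: force dropped and the ring is at row 183.3, where closed should be about 183.5. Holding briefly and checking.

```bash
python3 -m creep '[[-0.01,0,0.03,0,0,0,0],[0,0,0,0,0,0,0]]'; python3 st.py; python3 - <<'E'
from h import *
from cell import bot
S=bot.capture("side")
x,y=300,150;g=S["frame"][y:y+60,x:x+60].astype(int);h=cv2.cvtColor(S["frame"],cv2.COLOR_RGB2HSV)[y:y+60,x:x+60]
m=((h[...,0]>12)&(h[...,0]<28)&(h[...,1]>130)&(h[...,2]>90)).astype(np.uint8);k,l,st,ce=cv2.connectedComponentsWithStats(m);print([((st[i]+[x,y,0,0,0]).tolist(),(ce[i]+[x,y]).round(1).tolist()) for i in range(1,k) if st[i,4]>5])
cv2.imwrite("pics/closed.png",np.hstack([cv2.resize(S["frame"][150:230,295:349+6,::-1],(450,600),interpolation=cv2.INTER_NEAREST)]))
E
```

```text
time: 34.35
eef_pos: [0.5321, 0.1058, 0.0844]
tcp_rot: [0.986, -0.052, 0.158, 0.007]
wrist_force: [6.3, -0.1, 3.7]
grip_width: 0.0198
F [ 6.2648 -0.1268  3.6695] tq [-0.0474 -0.7437  0.1961]
hook-ring [-0.0013 -0.0028 -0.1124]
[([328, 181, 17, 6, 35], [336.9, 184.5])]
[([325, 170, 13, 13, 17], [331.4, 176.2]), ([325, 180, 8, 5, 20], [328.6, 181.8]), ([326, 187, 5, 4, 12], [328.2, 188.5]), ([344, 189, 15, 15, 20], [350.0, 195.0]), ([300, 192, 14, 11, 88], [306.4, 196.6]), ([311, 204, 4, 5, 8], [312.5, 206.0])]
```

Viewer limit reached (12 pictures), so I go on with numbers only. The ring at row 184.5 means fully closed. Next I estimate how far the pole turned in the grip, from the hook's pixels.

```bash
python3 - <<'E'
from kin import *
from cell import bot
np.set_printoptions(precision=2,suppress=True)
M=pickle.load(open("M.pkl","rb"));s=bot.state();O,A=polepose(s,M);S=bot.capture("side");T=bot.capture("top")
gp=O+.03*A[0]
g=cv2.cvtColor(S["frame"],cv2.COLOR_RGB2HSV)
y,x=np.mgrid[178:205,308:330];v=g[178:205,308:330];m=(v[...,1]<45)&(v[...,2]>110)
k,l,st,ce=cv2.connectedComponentsWithStats(m.astype(np.uint8));i=1+np.argmax(st[1:,4]);P=np.argwhere(l==i)[:,::-1]+[308,178]
vx,vy,cx,cy=cv2.fitLine(P.astype(np.float32),cv2.DIST_L2,0,.01,.01).ravel();print("rod obs",len(P),(cx,cy),"dir deg",np.degrees(np.arctan2(vy,vx)),P.min(0),P.max(0))
for d in(0,2,4,6,8):
    R=Ro.from_rotvec(-np.deg2rad(d)*A[1]).as_matrix();A2=A@R.T;O2=gp-.03*A2[0]
    W=lambda *p:O2+np.array(p)@A2/1e3
    a,b=px(S,W(90,0,0))[0],px(S,W(165,0,0))[0];print(d,"pitch",np.degrees(np.arcsin(A2[0,2])),"rod",a,b,np.degrees(np.arctan2(*(b-a)[::-1])),"bend",px(S,W(182,0,-12))[0],"nib",px(S,W(158,0,-24))[0],"hook-closed ring",(W(172,0,-23.5)-RING-[0,0,-.1055])*1e3,"T bend",px(T,W(185.5,0,-12))[0])
gt=cv2.cvtColor(T["frame"],cv2.COLOR_RGB2HSV)[140:185,280:305];m=((gt[...,0]>12)&(gt[...,0]<28)&(gt[...,1]>130)&(gt[...,2]>60)).astype(np.uint8);k,l,st,ce=cv2.connectedComponentsWithStats(m);print("T brass",[((st[i]+[280,140,0,0,0]).tolist(),(ce[i]+[280,140]).round(1).tolist()) for i in range(1,k) if st[i,4]>5])
E
```

```text
rod obs 64 (np.float32(317.3125), np.float32(193.35938)) dir deg -54.46096 [309 183] [325 204]
0 pitch 45.44547695489901 rod [309.75 204.94] [325.26 184.72] -52.50867094198154 bend [331.43 181.69] nib [329.02 189.72] hook-closed ring [-1.29 -2.82 -6.93] T bend [294.03 152.03]
2 pitch 47.4454620102186 rod [309.26 204.71] [324.2  184.12] -54.033542215355276 bend [330.35 180.89] nib [328.21 188.95] hook-closed ring [-4.3  -2.52 -2.92] T bend [293.75 153.07]
4 pitch 49.44544588370063 rod [308.76 204.49] [323.1  183.56] -55.57837480033551 bend [329.22 180.13] nib [327.36 188.21] hook-closed ring [-7.45 -2.2   0.98] T bend [293.47 154.16]
6 pitch 51.44542838500312 rod [308.25 204.29] [321.97 183.05] -57.145112637579146 bend [328.05 179.42] nib [326.47 187.5 ] hook-closed ring [-10.73  -1.86   4.77] T bend [293.18 155.32]
8 pitch 53.44540928261064 rod [307.72 204.11] [320.8  182.57] -58.73573231482632 bend [326.83 178.76] nib [325.54 186.84] hook-closed ring [-14.14  -1.51   8.44] T bend [292.89 156.54]
T brass [([291, 152, 7, 8, 26], [293.3, 155.7]), ([289, 180, 6, 5, 20], [291.0, 182.5])]
```

```bash
python3 - <<'E'
from kin import *
from cell import bot
M=pickle.load(open("M.pkl","rb"));s=bot.state();O,A=polepose(s,M);gp=O+.03*A[0]
A2=A@Ro.from_rotvec(-np.deg2rad(2.5)*A[1]).as_matrix().T;O2=gp-.03*A2[0];M2=rel(s,O2,A2);pickle.dump(M2,open("M2.pkl","wb"))
C=RING-[0,0,.1055];pi=np.degrees(np.arcsin(A2[0,2]));print(pi)
go(s,hk(M2,0,0,-.0025,pi,C),hk(M2,.035,0,-.0025,pi,C),hk(M2,.035,.05,-.0025,pi,C),hk(M2,0,0,0,pi,C,shift=(-.1,0,.10)))
E
```

```text
47.947695633295574
turn/8deg [-0.025  0.     0.016] then shift/20mm [ 0.257 -0.025 -0.016] TCP [0.5369 0.1058 0.0863]
turn/8deg [0. 0. 0.] then shift/20mm [ 1.519e+00 -1.000e-03 -8.700e-01] TCP [0.5602 0.1033 0.1123]
turn/8deg [0. 0. 0.] then shift/20mm [-1.242 -0.    -2.169] TCP [0.5233 0.1073 0.1458]
turn/8deg [0. 0. 0.] then shift/20mm [-3.47  -0.125 -3.269] TCP [0.4378 0.1191 0.1863]
```

```bash
python3 -m creep '[[0.13,0,0,0,0,0,0],[0.13,0,0,0,0,0,0],[0.25,0,-0.145,0,0,0,0],[0.25,0,-0.145,0,0,0,0],[0.25,0,-0.145,0,0,0,0],[0,0,0,0,0,0,0]]'; cat > st2.py <<'E'
from kin import *
from cell import bot
np.set_printoptions(precision=4,suppress=True)
M=pickle.load(open("M2.pkl","rb"));s=bot.state();C=RING-[0,0,.1055];O,A=polepose(s,M);h=O+np.array([.172,0,-.0235])@A-C
print("F",s["wrist_force"],"tq",s["torque"],"hook-C in pole axes",A@h);pi=47.95
S=bot.capture("side");x,y,w,hh=300,130,60,90;g=cv2.cvtColor(S["frame"],cv2.COLOR_RGB2HSV)[y:y+hh,x:x+w]
m=((g[...,0]<6)|(g[...,0]>172))&(g[...,1]>150)&(g[...,2]>60);k,l,st,ce=cv2.connectedComponentsWithStats(m.astype(np.uint8));print("ring",[((st[i]+[x,y,0,0,0]).tolist(),(ce[i]+[x,y]).round(1).tolist()) for i in range(1,k) if st[i,4]>8])
go(s,hk(M,.035,0,-.0025,pi,C));go(s,hk(M,.035,.05,-.0025,pi,C))
E
python3 st2.py
```

```text
time: 35.3
eef_pos: [0.5422, 0.1037, 0.0953]
tcp_rot: [0.987, -0.052, 0.151, 0.008]
wrist_force: [-3.6, 6.8, 1.4]
grip_width: 0.02
F [-3.5918  6.8224  1.4227] tq [0.488  0.3872 1.0359] hook-C in pole axes [ 0.0102 -0.0036  0.0001]
ring [([328, 181, 17, 6, 38], [337.1, 184.1])]
turn/8deg [-0.     0.093  0.027] then shift/20mm [ 1.117 -0.077 -0.53 ] TCP [0.5602 0.1033 0.1123]
turn/8deg [-0.     0.093  0.027] then shift/20mm [-0.125 -0.077 -2.699] TCP [0.5233 0.1073 0.1458]
```

Sideways force of 6.8 N: the nib rubs the ring's −y side. Shifting +y before going on.

```bash
python3 -m creep '[[0,-0.08,0,0,0,0,0],[0,-0.08,0,0,0,0,0],[0,0,0,0,0,0,0]]'; python3 st2.py
```

```text
time: 35.72
eef_pos: [0.5446, 0.1058, 0.0964]
tcp_rot: [0.987, -0.053, 0.153, 0.008]
wrist_force: [0.2, -0.5, -0.6]
grip_width: 0.0194
F [ 0.2305 -0.503  -0.5584] tq [0.0157 0.4503 0.0502] hook-C in pole axes [ 0.0125 -0.0017 -0.0003]
ring [([328, 181, 17, 6, 39], [336.2, 184.1])]
turn/8deg [0.001 0.067 0.002] then shift/20mm [ 0.997  0.039 -0.514] TCP [0.5602 0.1033 0.1123]
turn/8deg [0.001 0.067 0.002] then shift/20mm [-0.246  0.039 -2.683] TCP [0.5233 0.1073 0.1458]
```

Free. Continuing out along the pole, then up off the ring.

```bash
python3 -m creep '[[0.25,0,-0.135,0,0,0,0],[0.25,0,-0.135,0,0,0,0],[0.25,0,-0.135,0,0,0,0],[0.25,0,-0.135,0,0,0,0],[0,0,0,0,0,0,0]]'; python3 st2.py
```

```text
time: 36.4
eef_pos: [0.5618, 0.1044, 0.1141]
tcp_rot: [0.987, -0.053, 0.155, 0.008]
wrist_force: [-0.0, 0.8, -2.2]
grip_width: 0.0195
F [-0.0435  0.806  -2.1595] tq [ 0.0576  0.44   -0.0306] hook-C in pole axes [ 0.0373 -0.0012 -0.0006]
ring [([328, 181, 17, 6, 44], [335.8, 184.2])]
turn/8deg [-0.007  0.042  0.002] then shift/20mm [-0.098  0.065  0.062] TCP [0.5602 0.1033 0.1123]
turn/8deg [-0.007  0.042  0.002] then shift/20mm [-1.341  0.065 -2.107] TCP [0.5233 0.1073 0.1458]
```

```bash
python3 -m creep '[[-0.155,0,-0.27,0,0,0,0],[-0.31,0,-0.54,0,0,0,0],[-0.31,0,-0.54,0,0,0,0],[-0.31,0,-0.54,0,0,0,0],[-0.31,0,-0.54,0,0,0,0]]'; python3 st2.py
python3 - <<'E'
from kin import *
from cell import bot
np.set_printoptions(precision=4,suppress=True)
M2=pickle.load(open("M2.pkl","rb"));s=bot.state();C=RING-[0,0,.1055]
O,A=pickle.load(open("pole.pkl","rb"));O=O+[0,0,.002]   # seat pose, 2 mm high
R=A.T@M2[1].T;rest=(O-R@M2[0],R);up=(rest[0]+[0,0,.11],R)
go(s,hk(M2,0,0,0,47.95,C,shift=(-.1,0,.14)),hk(M2,0,0,0,47.95,C,shift=(-.1,-.27,.14)),up,rest)
for q in(up,rest):print(ik(q,[-.69,.39,1.83,.1,.8,.97]))
E
```

```text
time: 37.08
eef_pos: [0.5193, 0.1089, 0.1522]
tcp_rot: [0.987, -0.053, 0.154, 0.008]
wrist_force: [-0.3, -0.2, -1.1]
grip_width: 0.0196
F [-0.3372 -0.2191 -1.0847] tq [ 0.0169  0.4605 -0.02  ] hook-C in pole axes [ 0.0365 -0.0012  0.0566]
ring [([327, 181, 18, 6, 44], [335.4, 184.1])]
turn/8deg [-0.007  0.047  0.005] then shift/20mm [1.343 0.061 2.537] TCP [0.5602 0.1033 0.1123]
turn/8deg [-0.007  0.047  0.005] then shift/20mm [0.1   0.061 0.368] TCP [0.5233 0.1073 0.1458]
turn/8deg [-0.009  0.042  0.005] then shift/20mm [-2.737 -0.062 -4.752] TCP [0.4378 0.1191 0.2263]
turn/8deg [0. 0. 0.] then shift/20mm [ 0.003 13.5   -0.002] TCP [ 0.4086 -0.1493  0.2263]
turn/8deg [-0.081 -1.614  0.291] then shift/20mm [4.285 9.278 2.035] TCP [ 0.4688 -0.3462  0.1941]
turn/8deg [0. 0. 0.] then shift/20mm [-0.502 -0.014  5.477] TCP [ 0.4688 -0.3462  0.0841]
(array([-0.66  ,  0.3041,  1.6435,  0.0467,  1.1139,  1.0421]), np.float64(4.573674772245795e-11))
(array([-0.66  ,  0.4064,  1.7948,  0.0553,  0.8606,  1.0266]), np.float64(2.20049094838656e-15))
```

The ring stays at row 184.1 with the pole off it, so the sash is latched. Carrying the pole back.

```bash
python3 -m creep '[[-0.547,0,-0.95,0,0,0,0],[-0.547,0,-0.95,0,0,0,0],[-0.547,0,-0.95,0,0,0,0],[-0.547,0,-0.95,0,0,0,0],[-0.547,0,-0.95,0,0,0,0],[0,0.96,0,0,0,0,0],[0,0.96,0,0,0,0,0],[0,0.96,0,0,0,0,0],[0,0.96,0,0,0,0,0],[0,0.96,0,0,0,0,0]]'
python3 -m creep '[[0,0.96,0,0,0,0,0],[0,0.96,0,0,0,0,0],[0,0.96,0,0,0,0,0],[0,0.96,0,0,0,0,0],[0,0.96,0,0,0,0,0],[0,0.96,0,0,0,0,0],[0,0.96,0,0,0,0,0],[0,0.96,0,0,0,0,0],[0,0.96,0,0,0,0,0]]'
python3 -m creep '[[0,0,0,-0.03,-0.54,0.097,0],[0,0,0,-0.03,-0.54,0.097,0],[0,0,0,-0.03,-0.54,0.097,0],[0,0,0,0,0,0,0]]'
cat > st3.py <<'E'
from kin import *
from cell import bot
np.set_printoptions(precision=4,suppress=True)
M2=pickle.load(open("M2.pkl","rb"));s=bot.state();O,A=pickle.load(open("pole.pkl","rb"));O=O+[0,0,.002]
R=A.T@M2[1].T;rest=(O-R@M2[0],R);up=(rest[0]+[0,0,.11],R);print("F",s["wrist_force"]);go(s,up,rest);print("direct");go(s,rest)
E
python3 st3.py
```

```text
time: 38.38
eef_pos: [0.4287, 0.0214, 0.2252]
tcp_rot: [0.987, -0.053, 0.154, 0.008]
wrist_force: [0.2, 0.5, -1.8]
grip_width: 0.0199
time: 39.5
eef_pos: [0.4102, -0.1504, 0.2252]
tcp_rot: [0.987, -0.053, 0.154, 0.008]
wrist_force: [0.1, -0.0, -2.1]
grip_width: 0.0197
time: 40.0
eef_pos: [0.4117, -0.1499, 0.225]
tcp_rot: [0.996, -0.074, 0.042, 0.005]
wrist_force: [0.3, 0.1, -1.3]
grip_width: 0.0201
F [ 0.2789  0.1076 -1.2878]
turn/8deg [0.009 0.048 0.013] then shift/20mm [4.136 9.272 1.955] TCP [ 0.4688 -0.3462  0.1941]
turn/8deg [0. 0. 0.] then shift/20mm [-0.502 -0.014  5.477] TCP [ 0.4688 -0.3462  0.0841]
direct
turn/8deg [0.009 0.048 0.013] then shift/20mm [3.634 9.258 7.432] TCP [ 0.4688 -0.3462  0.0841]
```

```bash
python3 -m creep '[[0.414,0.927,0.19,0.009,0.048,0.013,0],[0.414,0.927,0.19,0,0,0,0],[0.414,0.927,0.19,0,0,0,0],[0.414,0.927,0.19,0,0,0,0],[0.414,0.927,0.19,0,0,0,0],[0.414,0.927,0.19,0,0,0,0],[0.414,0.927,0.19,0,0,0,0],[0.414,0.927,0.19,0,0,0,0],[0.414,0.927,0.19,0,0,0,0],[0.414,0.927,0.19,0,0,0,0]]'
python3 -m creep '[[0,0,0,0,0,0,0]]' ; python3 st3.py
python3 - <<'E'
from kin import *
from cell import bot
np.set_printoptions(precision=1,suppress=True)
M2=pickle.load(open("M2.pkl","rb"));s=bot.state();O,A=polepose(s,M2);S=bot.capture("side");T=bot.capture("top")
for n,c,x,y,w,h in(("T",T,445,150,35,75),("S",S,380,235,85,80)):
    g=cv2.cvtColor(c["frame"],cv2.COLOR_RGB2HSV)[y:y+h,x:x+w];m=((g[...,0]>12)&(g[...,0]<26)&(g[...,1]>130)).astype(np.uint8);k,l,st,ce=cv2.connectedComponentsWithStats(m)
    print(n,[((st[i]+[x,y,0,0,0]).tolist(),(ce[i]+[x,y]).round(1).tolist()) for i in range(1,k) if st[i,4]>15])
gp=O+.03*A[0]
for d in(-2,0,2):
  A2=A@Ro.from_rotvec(-np.deg2rad(d)*A[1]).as_matrix().T;O2=gp-.03*A2[0];print(d,np.degrees(np.arcsin(A2[0,2])))
  for n,p in(("ferr",(77,0,8)),("rodend",(167,0,0)),("bend",(185.5,0,-12)),("tip",(151.5,0,-24))):
    W=O2+np.array(p)@A2/1e3;print("  ",n,"T",px(T,W)[0],"S",px(S,W)[0])
E
```

```text
time: 41.25
eef_pos: [0.4679, -0.3474, 0.1947]
tcp_rot: [0.996, -0.076, 0.045, 0.005]
wrist_force: [-0.2, 0.0, -0.8]
grip_width: 0.0196
time: 41.38
eef_pos: [0.4677, -0.3474, 0.1944]
tcp_rot: [0.996, -0.076, 0.045, 0.004]
wrist_force: [0.3, 0.8, -1.0]
grip_width: 0.0198
F [ 0.2761  0.8185 -0.9824]
turn/8deg [-0.003  0.011 -0.017] then shift/20mm [ 0.044 -0.067  0.019] TCP [ 0.4688 -0.3462  0.1941]
turn/8deg [0. 0. 0.] then shift/20mm [-0.502 -0.014  5.477] TCP [ 0.4688 -0.3462  0.0841]
direct
turn/8deg [-0.003  0.011 -0.017] then shift/20mm [-0.457 -0.081  5.496] TCP [ 0.4688 -0.3462  0.0841]
T [([457, 168, 7, 9, 37], [459.9, 171.8]), ([445, 188, 10, 18, 51], [448.8, 197.1])]
S [([440, 257, 15, 16, 92], [448.2, 264.4]), ([390, 275, 13, 9, 39], [396.6, 280.3]), ([407, 284, 10, 12, 26], [412.3, 289.9]), ([385, 295, 11, 15, 48], [389.2, 302.7])]
-2 32.94547409904213
   ferr T [451.7 205.1] S [407.8 291.8]
   rodend T [460.9 175.5] S [445.1 262.3]
   bend T [462.2 167.4] S [454.3 258.5]
   tip T [457.8 176.4] S [442.6 272.7]
0 34.94546745305377
   ferr T [451.8 205.5] S [407.3 291.6]
   rodend T [461.1 176.3] S [444.4 261.2]
   bend T [462.6 168.2] S [453.6 257.2]
   tip T [458.1 176.9] S [442.3 271.6]
2 36.945460474598406
   ferr T [451.8 205.9] S [406.9 291.4]
   rodend T [461.4 177.2] S [443.5 260.3]
   bend T [462.9 169.1] S [452.9 255.9]
   tip T [458.4 177.4] S [441.9 270.5]
```

The pole pitch is back near 35° and the hook matches the prediction within 1–2 px. Lowering straight down.

```bash
python3 -m creep '[[-0.07,0,0.85,0,0,0,0],[-0.075,0,0.85,0,0,0,0],[-0.075,0,0.85,0,0,0,0],[-0.075,0,0.85,0,0,0,0],[-0.075,0,0.85,0,0,0,0],[-0.075,0,0.85,0,0,0,0],[-0.01,0,0.2,0,0,0,0],[0,0,0,0,0,0,0]]'; python3 st3.py
```

```text
time: 42.48
eef_pos: [0.4681, -0.3461, 0.089]
tcp_rot: [0.996, -0.075, 0.045, 0.005]
wrist_force: [0.3, -0.3, -1.2]
grip_width: 0.02
F [ 0.3399 -0.3457 -1.1755]
turn/8deg [-0.001  0.006 -0.005] then shift/20mm [ 0.519  0.013 -5.229] TCP [ 0.4688 -0.3462  0.1941]
turn/8deg [0. 0. 0.] then shift/20mm [-0.502 -0.014  5.477] TCP [ 0.4688 -0.3462  0.0841]
direct
turn/8deg [-0.001  0.006 -0.005] then shift/20mm [ 0.017 -0.001  0.248] TCP [ 0.4688 -0.3462  0.0841]
```

```bash
python3 -m creep '[[-0.01,0,0.15,0,0,0,0],[-0.01,0,0.12,0,0,0,0],[0,0,0.05,0,0,0,0],[0,0,0,0,0,0,0]]'; python3 st3.py|head -1
```

```text
time: 42.98
eef_pos: [0.4681, -0.3465, 0.0823]
tcp_rot: [0.996, -0.076, 0.045, 0.005]
wrist_force: [-0.2, 0.8, -0.5]
grip_width: 0.0202
F [-0.203   0.8447 -0.487 ]
```

```bash
python3 -m creep '[[0,0,0.02,0,0,0,0],[0,0,0,0,0,0,0.3],[0,0,0,0,0,0,0.6],[0,0,0,0,0,0,0.6],[0,0,0,0,0,0,0.6],[0,0,-0.5,0,0,0,0.6],[0,0,-1,0,0,0,0.6],[0,0,-1,0,0,0,0.6],[0,0,-1,0,0,0,0.6],[0,0,-1,0,0,0,0.6]]'
python3 -m creep '[[-1,0,-1,0,0,0,0.6],[-1,0,-1,0,0,0,0.6],[-1,0,-1,0,0,0,0.6],[-1,0,-1,0,0,0,0.6],[0,0,0,0,0,0,0.6],[0,0,0,0,0,0,0.6]]'
cat > fin.py <<'E'
from h import *
from cell import bot
np.set_printoptions(precision=1,suppress=True)
S=bot.capture("side");T=bot.capture("top");S0=pickle.load(open("side0.pkl","rb"));T0=pickle.load(open("top0.pkl","rb"))
def cc(c,x,y,w,h,f,a):
    g=cv2.cvtColor(c["frame"],cv2.COLOR_RGB2HSV)[y:y+h,x:x+w].astype(int);k,l,st,ce=cv2.connectedComponentsWithStats(f(g).astype(np.uint8));return [((st[i]+[x,y,0,0,0]).tolist(),(ce[i]+[x,y]).round(1).tolist()) for i in range(1,k) if st[i,4]>a]
br=lambda g:(g[...,0]>12)&(g[...,0]<26)&(g[...,1]>130);gr=lambda g:(g[...,0]>50)&(g[...,0]<100)&(g[...,1]>60);rd=lambda g:((g[...,0]<6)|(g[...,0]>172))&(g[...,1]>150)&(g[...,2]>60);bl=lambda g:(g[...,0]>105)&(g[...,0]<125)&(g[...,1]>120)
for n,a,b in(("T",T0,T),("S",S0,S)):
    for nm,f,r in((("hook",br,(443,168,12,18)),("handle",gr,(415,195,40,60)),("case",bl,(165,220,80,55)),("ring",rd,(275,120,40,50))) if n=="T" else (("hook",br,(428,290,20,24)),("handle",gr,(335,310,80,80)),("case",bl,(175,185,65,50)),("ring",rd,(318,140,40,60)))):
        print(n,nm,"before",cc(a,*r,f,9),"now",cc(b,*r,f,9))
for n,r,a,b in(("valve/coup T",(210,135,125,45),T0,T),("coup S",(325,228,30,30),S0,S),("valve S",(290,180,30,32),S0,S)):
    x,y,w,h=r;d=np.abs(a["frame"][y:y+h,x:x+w].astype(int)-b["frame"][y:y+h,x:x+w]).max(2);print(n,"changed px",int((d>40).sum()),"of",w*h)
s=bot.state();print(s["time"],s["eef_pos"],s["wrist_force"])
E
python3 fin.py
```

```text
time: 44.22
eef_pos: [0.4601, -0.3451, 0.1729]
tcp_rot: [0.996, -0.076, 0.045, 0.005]
wrist_force: [0.8, 0.0, 0.4]
grip_width: 0.0548
time: 44.98
eef_pos: [0.3746, -0.3317, 0.2438]
tcp_rot: [0.996, -0.076, 0.045, 0.005]
wrist_force: [0.3, -0.0, -0.9]
grip_width: 0.0547
T hook before [([443, 172, 9, 11, 39], [448.2, 176.3])] now [([443, 172, 9, 10, 35], [448.3, 176.0])]
T handle before [([425, 205, 18, 37, 271], [433.2, 223.9])] now [([426, 206, 17, 33, 246], [434.4, 222.6])]
T case before [([175, 231, 56, 34, 1341], [202.1, 247.1])] now [([175, 231, 56, 34, 1328], [202.4, 247.5])]
T ring before [([285, 132, 12, 19, 59], [290.5, 141.7])] now [([289, 139, 10, 17, 44], [293.8, 147.5])]
S hook before [([430, 296, 15, 14, 85], [438.1, 301.9])] now [([432, 296, 12, 14, 78], [438.3, 301.8])]
S handle before [([351, 327, 52, 46, 349], [376.0, 349.1])] now [([351, 328, 52, 47, 658], [377.3, 350.4])]
S case before [([184, 192, 48, 36, 503], [203.3, 207.9]), ([212, 209, 6, 8, 21], [214.1, 213.4])] now [([184, 192, 45, 21, 315], [210.2, 201.6])]
S ring before [([327, 149, 19, 6, 43], [336.3, 152.0])] now []
valve/coup T changed px 410 of 5625
coup S changed px 686 of 900
valve S changed px 670 of 960
45.075 [ 0.4 -0.3  0.2] [0.2 0.5 0. ]
```

The pole is back within about 1 px of where it lay. The arm blocks the side view, so I move it aside to check the ring and the bystanders.

```bash
python3 -m creep '[[-0.2,-1,-0.5,0,0,0,0.6],[-0.2,-1,-0.5,0,0,0,0.6],[-0.2,-1,-0.5,0,0,0,0.6],[-0.2,-1,-0.5,0,0,0,0.6],[0,-1,0,0,0,0,0.6],[0,-1,0,0,0,0,0.6],[0,-1,0,0,0,0,0.6],[0,-1,0,0,0,0,0.6],[0,-1,0,0,0,0,0.6],[0,-1,0,0,0,0,0.6]]'
python3 -m creep '[[0,-1,0,0,0,0,0.6],[0,-1,0,0,0,0,0.6],[0,-1,0,0,0,0,0.6],[0,-1,0,0,0,0,0.6],[0,-1,0,0,0,0,0.6],[0,-1,0,0,0,0,0.6],[0,-1,0,0,0,0,0.6],[0,-1,0,0,0,0,0.6],[0,-1,0,0,0,0,0.6],[0,0,0,0,0,0,0.6]]' ; python3 fin.py
```

```text
time: 46.32
eef_pos: [0.3849, -0.1295, 0.2824]
tcp_rot: [0.996, -0.075, 0.045, 0.005]
wrist_force: [0.1, -0.3, 0.5]
grip_width: 0.0545
time: 47.58
eef_pos: [0.4119, 0.0482, 0.2819]
tcp_rot: [0.996, -0.074, 0.045, 0.004]
wrist_force: [-0.0, 0.8, 0.6]
grip_width: 0.0546
T hook before [([443, 172, 9, 11, 39], [448.2, 176.3])] now [([445, 172, 7, 10, 34], [448.5, 175.8])]
T handle before [([425, 205, 18, 37, 271], [433.2, 223.9])] now [([426, 207, 17, 35, 267], [434.0, 224.2])]
T case before [([175, 231, 56, 34, 1341], [202.1, 247.1])] now [([175, 231, 56, 34, 1292], [202.3, 247.5])]
T ring before [([285, 132, 12, 19, 59], [290.5, 141.7])] now [([289, 139, 10, 17, 42], [293.8, 147.8])]
S hook before [([430, 296, 15, 14, 85], [438.1, 301.9])] now [([433, 296, 12, 14, 82], [438.5, 301.6])]
S handle before [([351, 327, 52, 46, 349], [376.0, 349.1])] now [([351, 328, 52, 46, 345], [376.3, 350.8])]
S case before [([184, 192, 48, 36, 503], [203.3, 207.9]), ([212, 209, 6, 8, 21], [214.1, 213.4])] now [([184, 194, 48, 34, 890], [206.9, 210.0])]
S ring before [([327, 149, 19, 6, 43], [336.3, 152.0])] now [([328, 181, 17, 6, 43], [335.8, 184.2])]
valve/coup T changed px 402 of 5625
coup S changed px 0 of 900
valve S changed px 23 of 960
47.675 [0.4 0.  0.3] [0.1 0.7 0.6]
```

```bash
python3 -c "
from cell import bot
print(bot.job_done())"
```

```text
the job is handed in; nothing more can be done
None
```

I drew the sash down past its catch with the green pole, unhooked the pole, laid it back on its rest, and handed the job in at about 48 s of the 72 s allowed. No verdict was reported.

**How it went**
- **Regrasp:** the first grip would have hit joint 6's limit at the cabinet. I set the pole back on its rest and took it again with the tool more upright.
- **Catch:** the catch took more pull than the 14 N given. The highest force I read on the ring was about 17–18 N, from the wrist readings plus the pole's weight, sampled only at the end of each move. It includes about 4.5 N of sideways pull, which I then took off.
- **Slip:** the pole turned about 2.5° in the grip at the catch. I estimated this from the images and allowed for it when laying the pole back.
- **Unhooking:** the nib rubbed the ring's side with about 7 N until I shifted it.

**Last checks**
- **Sash:** the ring stayed at side-view row 184.1–184.2 for about 11 s after unhooking. Fully closed was predicted at about 183.5, so it is latched.
- **Pole:** hook and handle are within about 2 px of their starting places in both views, and the gripper is open and well clear.
- **Bystanders:** the coupling is unchanged and the valve nearly so (23 of 960 pixels differ) in the side view, and the case is within about 0.5 px in the top view.
- **Disagreements:** the top-view patch around the valve and coupling showed 402 changed pixels, and the case's side-view outline differed by a few pixels. I put both down to the lowered sash, shadows and the arm, but could not view a picture to confirm because the 12-picture limit was used up.

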